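# Deposit a coin roll in the office safe and hold its key turned

### The arm

A 6-joint arm with a two-finger parallel gripper is mounted at the origin on the work surface. World frame = base frame: x ahead of the robot, y to its left, z up, the work surface at z = 0. Lengths are in mm, angles in rad, forces in N, time in s.
With the tool pointing down it reaches from about 300 to 1000 mm from the base axis. Payload 5.1 kg.
Tool frame: the origin (TCP) lies at the centre of the arm's flange, where the gripper is bolted on; the fingertips stand 190 mm ahead of it and the grasp point (between the pads) lies 171 mm ahead of it; z points along the fingers, y is the direction in which the jaws open and shut (so a half turn about z gives the same grasp; the last joint's range is limited). The gripper opens to 95 mm and grips with 3 to 60 N. Pads are 20 mm wide; open, the fingers measure 119 mm over their backs; the gripper's body (75 mm by 180 mm) begins 59 mm behind the grasp point.
Start: joints at [1.154, 0.124, 1.65, -0, 1.367, -0.083], TCP at [212.984, 614.104, 404.756] pointing down, gripper open.
Joint ranges: [-2.61, 2.61], [-1.02, 2.33], [0.03, 2.71], [-1.35, 4.49], [0.32, 2.68], [-2.91, 2.91]. Speed limits (rad/s): [2.57, 2.57, 3.14, 3.14, 3.14, 3.14].

### API

Orientations are given as a 3x3 rotation matrix whose columns are the frame's x, y, z axes.
In Python, from rig import * gives the robot as it stands. The module is installed in compiled form; this text tells all that it offers.
- The arm moves only by the shell command python3 -m pendant 'ROWS' [FORCE]. ROWS is JSON, a list of rows, each a list of 3 entries, a list of its own where there are three numbers: the closure, from -1 (fully open) to 1 (shut), then the shift along the tool's x, y, z scaled (see below), then the turn about the tool's z scaled (see below). A call has 1 to 12 rows; each row shifts and turns the pose as measured when the row begins, along the tool's axes as they then stand; what a row does not reach is not made up. The controller multiplies each number of a shift by 2.5 cm and each number of a turn by 0.12 rad. A row lasts 1/12 s, in which the tool goes at most 41.7 mm and 7.16 degrees, less where a joint would pass 70% of its speed; a pose out of reach is approached as far as the arm can. A call with a number of a shift or a turn outside -1 to 1 is refused whole. A call with a gripper value outside its range is refused whole. The fingers move at their own pace and stop on an object; FORCE is the grip in N (left out, the last holds). Time passes only in rows, so rows that do not move let the fingers close. It gives the time, the measured TCP pose, the force and the opening at its end, in the units of the state.
- get_obs(): the state, without advancing time (a new reading comes with each control period).
- grab_frame(name): name is "side" or "top" or "wrist"; returns a dict with "img" (400x640x3 uint8, blue, green, red), "vertical_fov" (degrees; the focal length in pixels is half the picture's height over the tangent of half this angle, whatever the lens; pixels are square), "cx", "cy" (the principal point, pixels), "rvec" (rotation vector, rad) and "tvec" (3), from world to camera coordinates, as OpenCV has them. Camera axes: x right, y down, z forward; pixel columns grow to the right and rows downward; lengths in mm; the calibration is good to about 2 mm. A picture is of the moment at which its call begins. There is no depth.
- hand_in(): hands the job in, once; it reports no verdict.
Trained networks look in a picture, given as the dict that the camera call returned (one of the last four; its "shot" number tells which), for a name from the list of things; names that differ only in an ending like _2 or _b are one class to them, and where a whole thing is asked for, a point or a joint stands for the part that bears it (a point fixed in the world has none). Each returns a list of dicts, best first, with "conf" (0 to 1); they miss things now and then, are a little off and sometimes report something else, mostly with a low value. They report only what shows in the picture. A call takes as long as a camera call. They do not tell look-alikes from the thing itself.
- look_for(label, picture): "point" ([column, row] in pixels, amid what is visible of it).
- regions_of(label, picture): "region" (400x640 bool, what is visible of it) and "point" ([column, row] in pixels, amid what is visible of it).
The state is a dict: "clock": time; "joints": joint angles; "joint_vel": joint speeds; "joint_efforts": joint torques, N m; "tool_pos": TCP position; "tool_rot": TCP orientation; "contact_force": force on the tool from outside, world axes, zero at the start; "ft_torque": the same for the moment, N m; "gripper_width": finger opening in mm.
Only numpy, scipy, OpenCV 4.12 (cv2) and the standard library are available. Lean on these libraries where they do the work, as an engineer would, in place of code of your own. Each camera call takes 0.05 s, during which the arm holds its last target.

### The job

Stand the orange coin roll end-down in the round tube on top of the grey deposit safe and let go of it; then take the red-headed key out of the key stand and push it fully home in the safe's lock, working it past the sticky pins before you turn it. Turn the key a quarter turn clockwise (seen from above) against its spring, so that the roll drops down inside the safe, and finish while still holding the key turned. Leave the other keys, the green roll and everything else on the desk where they are.

Things in the scene. Friction and masses are not known exactly. Their poses are not given: they have to be found in the camera images.
- roll_orange_center (a point): Orange-wrapped roll of coins, an upright cylinder 26 mm in diameter and 70 mm tall, about 200 g, standing loose on the desk; a green roll of the same size stands near it. The point is its centre, half-way up (35 mm above its foot); its z axis runs along the roll.
- tube_mouth (a point): Centre of the round, sharp-edged mouth, 32 mm across, of the upright coin tube in the safe's flat top (115 mm above the desk). A yellow shutter 25 mm below it stops the roll, which then stands 45 mm proud of the top. Turning the key slides the shutter away (clear from about 60 degrees) and the roll drops to the tube's floor, 109 mm below the mouth.
- keyway (a point): Centre of the keyway's mouth in the face of the brass lock plug (34 mm across), 4 mm above the safe's top. Fixed to the safe; z up. Lock unturned, the slot is 16 mm long along this x, 6.8 mm wide along y, deep enough for the whole blade. Two sticky sprung pins reach in from its long sides, 16 and 28 mm down; the key passes at a steady push of a few N (under 15 N), easier if rocked.
- lock (a joint): Turn of the lock plug in rad: 0 unturned, grows as the key turns clockwise seen from above, solid stop at 1.62. A spring (0.05 N m per rad) pulls it back to 0 when the key is let go. The key has up to about 0.15 rad of play in the slot, so the hand turns that much further than the plug.
- key_red_head (a point): The safe's key, loose, 45 g, standing blade-down in the key stand. Red head 40 mm wide (x), 12 thick (y), 44 tall (z); steel blade below it 14 mm wide (x), 5 thick (y), 40 long, its last 8 mm tapering to 11 x 2.4 mm. The point is the head's centre, 62 mm above the blade's tip. Half a turn about z changes nothing. Fully home, the head rests on the lock's face, this point 22 mm above the keyway.
- key_stand: Dark wooden block fixed to the desk, 180 mm (x) by 60 (y) by 45 tall, origin under its centre; three slots 55 mm apart along its x hold the red, blue and green keys in any order, blades 40 mm deep with 1 mm play all round, heads' width along the block's x, heads resting on its top.
- safe: Grey steel deposit safe fixed to the desk, 150 mm (x) by 200 (y) by 115 tall, origin under its centre, front to -x; on its flat top the coin tube is 50 mm to +y and the lock 50 mm to -y of the middle. By the lock a red dot (+x side) marks the slot's unturned direction, a green dot (-y side) the turned one.
- key_blue_head (a point): Blue-headed key like the red one, in the same stand; leave it. Head's centre.
- key_green_head (a point): Green-headed key like the red one, in the same stand; leave it. Head's centre.
- roll_green_center (a point): Green-wrapped coin roll, 26 mm in diameter and 70 mm tall, standing on the desk near the orange one; leave it. Its centre.
- stapler: Black stapler, 130 x 36 x 39 mm, on the robot's side of the safe; leave it. Origin under its centre.
- phone: Black cordless phone lying flat, 145 x 48 x 22 mm, beyond the safe; leave it. Origin under its centre.
- cup: Clear plastic cup, 74 mm across, 110 mm tall, beyond the safe; leave it standing. Origin under its centre.
- bottle: Amber glass bottle, 60 mm across, 190 mm tall, beyond the safe; leave it standing. Origin under its centre.
There are look-alikes about, which are no part of the job. Of the things shaped like the part that bears key_red_head, the red one is meant.

How it is judged (in metres and radians):
On the way, in this order (a step that is already met when the one before it is completed fails the run):
1. the orange roll stands in the tube on the shut shutter, let go (horizontal distance between roll_orange_center and tube_mouth below 0.008 m and z of roll_orange_center in the frame of tube_mouth between 0.005 and 0.014 m and contact force between the fingers and roll_orange below 0.2 N and value of joint lock below 0.3 rad), for 0.2 s.
2. the red key is fully home in the lock, not yet turned (z of key_red_head in the frame of keyway below 0.0255 m and horizontal distance between key_red_head and keyway below 0.006 m and value of joint lock below 0.4 rad), for 0.1 s.
At the end, for the whole second after the job is handed in: The red key is fully home in the lock (head within 3.5 mm of the lock's face, on its axis within 6 mm), the fingers hold it (more than 1 N) and the lock is held turned by more than 1.3 rad (about 75 degrees); the orange roll lies inside the safe, its centre more than 50 mm below the tube's mouth (z of key_red_head in the frame of keyway below 0.0255 m and horizontal distance between key_red_head and keyway below 0.006 m and value of joint lock above 1.3 rad and contact force between the fingers and key_red above 1 N and z of roll_orange_center in the frame of tube_mouth below -0.05 m and horizontal distance between roll_orange_center and tube_mouth below 0.02 m); the arm keeps its last pose, push and grip.
It fails at once if the blue or the green key is moved by more than 30 mm (distance of any of key_blue_head, key_green_head from where it was at the start of the episode above 0.03 m).
It fails at once if the green roll, stapler, phone, cup or bottle is moved by more than 30 mm (distance of any of roll_green_center, stapler, phone, cup, bottle from where it was at the start of the episode above 0.03 m).
It fails at once if the green roll, cup or bottle is knocked over (angle between any of roll_green_center, cup, bottle's own z axis and vertical above 0.5 rad).
It also fails if it takes over 61 s, if anything falls off the work surface, if the arm or the gripper's body presses on something with over 40 N, if the wrist force passes 120 N, or if a joint passes its speed limit or range.

## Working session

There is one attempt and no reset: what is moved stays moved. The work goes in short steps, Python scripts to look and compute and a shell command to move; the robot and the scene stay as the last step left them, time stands still between calls to the robot, and variables do not carry over. Pictures are saved under pics/ and viewed, and the job is handed in when it is done.

```bash
mkdir -p pics; ls
cat > h.py <<'E'
from rig import *
import numpy as np, cv2
def K(f):
    h=f["img"].shape[0]; fl=h/2/np.tan(np.radians(f["vertical_fov"])/2)
    return np.array([[fl,0,f["cx"]],[0,fl,f["cy"]],[0,0,1]])
def RT(f): return cv2.Rodrigues(np.array(f["rvec"],float))[0], np.array(f["tvec"],float).reshape(3)
def ray(f,p):
    R,t=RT(f); d=R.T@np.linalg.solve(K(f),[p[0],p[1],1]); return -R.T@t, d/np.linalg.norm(d)
def tri(*obs):
    A=np.zeros((3,3));b=np.zeros(3); rs=[ray(f,p) for f,p in obs]
    for c,d in rs:
        P=np.eye(3)-np.outer(d,d);A+=P;b+=P@c
    x=np.linalg.solve(A,b); return x,[float(np.linalg.norm((np.eye(3)-np.outer(d,d))@(x-c))) for c,d in rs]
def plane(f,p,z):
    c,d=ray(f,p); return c+d*(z-c[2])/d[2]
def proj(f,X):
    R,t=RT(f); q=K(f)@(R@np.array(X,float)+t); return q[:2]/q[2]
def save(f,n): cv2.imwrite("pics/"+n+".png",f["img"])
E
python3 - <<'E'
from h import *
o=get_obs(); print({k:np.round(v,3).tolist() for k,v in o.items()})
F={n:grab_frame(n) for n in("side","top","wrist")}
for n,f in F.items():
    save(f,"a_"+n); print(n,np.round(ray(f,(320,200)),2).tolist(),f["vertical_fov"],f["cx"],f["cy"],[k for k in f])
    for l in ["roll_orange_center","tube_mouth","keyway","key_red_head","key_stand","safe","key_blue_head","key_green_head","roll_green_center"]:
        r=look_for(l,f); print("  ",l,[(np.round(x["point"],1).tolist(),round(x["conf"],2)) for x in r[:4]])
E
```

```text
pics
{'clock': 0.0, 'joints': [1.154, 0.125, 1.652, -0.0, 1.367, -0.083], 'joint_vel': [0.001, 0.001, -0.001, -0.003, -0.0, -0.0], 'joint_efforts': [-0.001, -41.764, -35.992, 0.077, 0.049, -0.0], 'tool_pos': [212.91, 613.881, 403.491], 'tool_rot': [[-0.945, 0.328, -0.001], [0.328, 0.945, -0.002], [0.0, -0.002, -1.0]], 'contact_force': [-0.573, -0.52, -0.198], 'ft_torque': [-0.008, -0.013, -0.007], 'gripper_width': 95.304}
side [[476.9, -650.4, 837.96], [0.12, 0.63, -0.77]] 53.17852740785789 317.0914072030165 198.76244478220713 ['img', 'vertical_fov', 'cx', 'cy', 'rvec', 'tvec', 'shot']
   roll_orange_center [([282.4, 118.7], 0.65), ([377.1, 190.4], 0.32)]
   tube_mouth [([291.4, 214.7], 0.76)]
   keyway [([293.6, 214.9], 0.75)]
   key_red_head [([348.7, 331.9], 0.81), ([303.2, 279.5], 0.79), ([268.6, 282.3], 0.78), ([359.5, 386.4], 0.6)]
   key_stand [([317.2, 341.4], 0.91), ([377.2, 191.6], 0.2)]
   safe [([291.6, 215.9], 0.86)]
   key_blue_head [([319.0, 331.8], 0.67), ([292.7, 217.0], 0.19)]
   key_green_head [([292.4, 331.8], 0.7)]
   roll_green_center [([238.9, 136.9], 0.76)]
to
[... 214 characters left out ...]
 tube_mouth [([319.0, 218.5], 0.87), ([240.8, 275.3], 0.66)]
   keyway [([316.7, 219.6], 0.77)]
   key_red_head [([243.8, 276.0], 0.57), ([470.2, 194.9], 0.52)]
   key_stand [([429.7, 215.5], 0.75)]
   safe [([318.9, 218.5], 0.82)]
   key_blue_head [([435.7, 213.7], 0.65), ([290.5, 137.8], 0.33)]
   key_green_head []
   roll_green_center [([197.5, 265.9], 0.45)]
wrist [[149.13, 634.36, 382.64], [0.22, -0.07, -0.97]] 61.68413485074467 317.6047220697986 204.17145022213842 ['img', 'vertical_fov', 'cx', 'cy', 'rvec', 'tvec', 'shot']
   roll_orange_center []
   tube_mouth []
   keyway []
   key_red_head []
   key_stand []
   safe []
   key_blue_head []
   key_green_head []
   roll_green_center []
```

View pics/a_side.png

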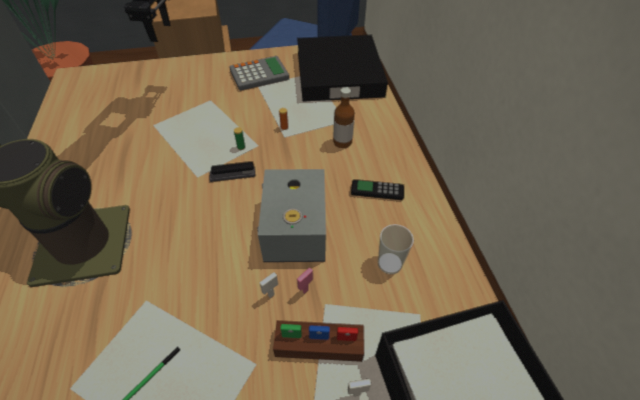

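View pics/a_top.png

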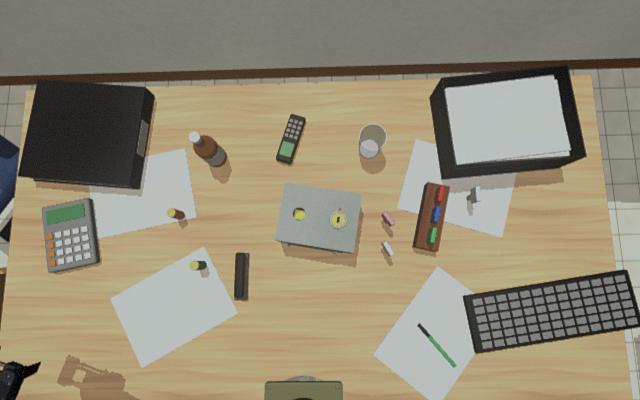

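View pics/a_wrist.png

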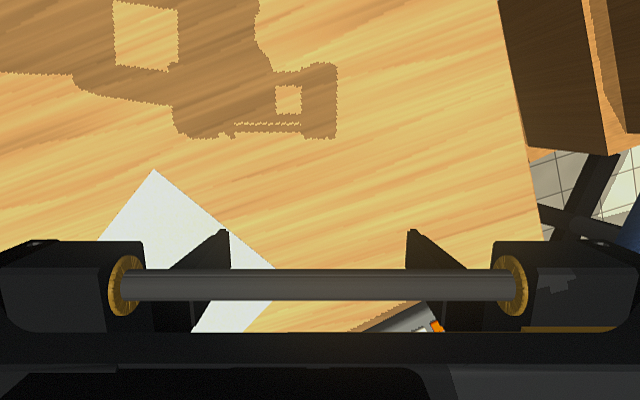

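Side: orange roll about (283,119), green (240,139), safe (293,215), stand with green/blue/red heads at (291,331), (319,332), (347,334). The pink and grey keys at (305,280) and (269,284) are look-alikes. The wrist camera sees none of it yet. Next, zoomed crops.

Run:
```python
from h import *
s=cv2.imread("pics/a_side.png");t=cv2.imread("pics/a_top.png")
a=cv2.resize(s[165:265,255:335],None,fx=5,fy=5,interpolation=cv2.INTER_CUBIC)
b=cv2.resize(t[178:258,270:370],None,fx=4,fy=4,interpolation=cv2.INTER_CUBIC)
c=np.zeros((500,800,3),np.uint8);c[:500,:400]=a;c[:320,400:800]=b;cv2.imwrite("pics/b1.png",c)
a=cv2.resize(s[310:370,265:375],None,fx=3.5,fy=3.5,interpolation=cv2.INTER_CUBIC)
b=cv2.resize(t[170:260,400:460],None,fx=5,fy=5,interpolation=cv2.INTER_CUBIC)
d=cv2.resize(s[95:155,225:295],None,fx=5,fy=4,interpolation=cv2.INTER_CUBIC)
c=np.zeros((500,750,3),np.uint8);c[:210,:385]=a;c[:450,390:690]=b;c[215:455,:350]=d;cv2.imwrite("pics/b2.png",c)
```

```text
(no output)
```

View pics/b1.png

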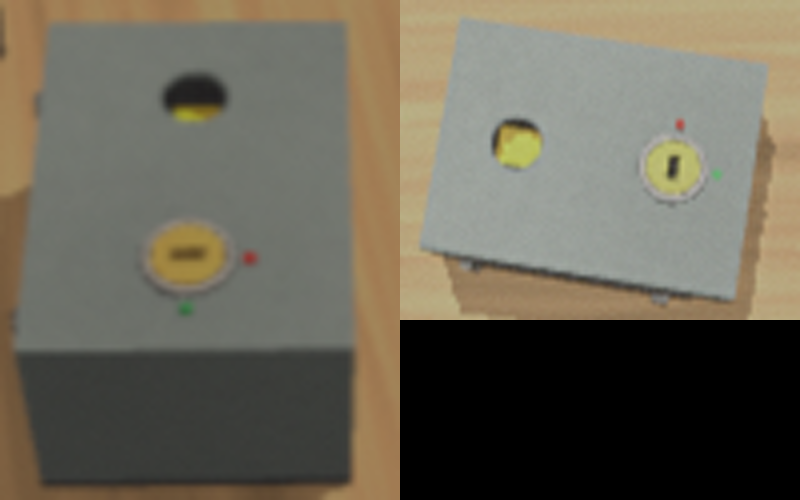

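View pics/b2.png

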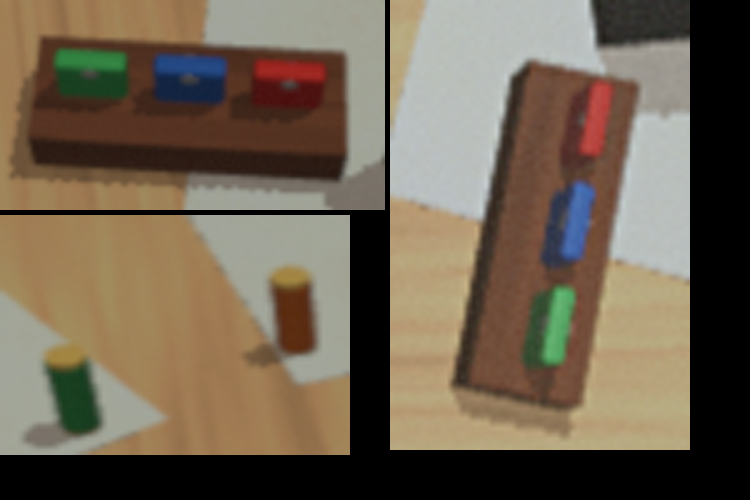

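```bash
cat > m1.py <<'E'
from h import *
S=grab_frame("side");T=grab_frame("top")
s=lambda x,y:(255+x/5-.4,165+y/5-.4); t=lambda x,y:(270+(x-400)/4-.4,178+y/4-.4)
def P(n,a,b): 
    x,r=tri((S,a),(T,b)); print(n,np.round(x,1),np.round(r,1)); return x
P("c1",s(48,22),t(422,248));P("c2",s(347,22),t(462,18));P("c3",s(353,350),t(768,64));P("c4",s(15,350),t(735,298))
P("mouth",s(195,97),t(517,143));P("lock",s(188,255),t(673,167));P("red",s(250,258),t(680,125));P("grn",s(185,309),t(716,174))
u=lambda x,y:(265+x/3.5-.4,310+y/3.5-.4); v=lambda x,y:(400+(x-390)/5-.4,170+y/5-.4)
P("redtop",u(290,68),v(601,118));P("bluetop",u(191,63),v(578,222)); P("grntop",u(91,57),v(559,324))
P("st1",u(40,38),v(583,408));P("st2",u(345,52),v(637,78))
w=lambda x,y:(225+x/5-.4,95+(y-215)/4-.4)
print("orange top z70",plane(S,w(293,277),70), "bot z0", plane(S,w(299,350),0))
hsv=cv2.cvtColor(T["img"],cv2.COLOR_BGR2HSV)
c=cv2.resize(T["img"][195:285,150:220],None,fx=6,fy=6,interpolation=cv2.INTER_CUBIC);cv2.imwrite("pics/b3.png",c)
E
python3 m1.py
```

```text
c1 [471.3  60.5 120.4] [0.4 0.4]
c2 [618.3  35.8 117.6] [0. 0.]
c3 [ 584.1 -158.8  115.1] [1. 1.]
c4 [ 437.7 -133.7  117.8] [0.4 0.4]
mouth [536.8   1.  116.1] [0.5 0.5]
lock [519.5 -97.1 119.7] [0.5 0.5]
red [ 546.7 -102.1  117.2] [0.1 0.1]
grn [ 514.6 -124.1  116.1] [1. 1.]
redtop [ 585.9 -366.5   93.5] [0.2 0.2]
bluetop [ 533.1 -352.5   90. ] [0.3 0.3]
grntop [ 480.2 -339.6   91.1] [0.3 0.3]
st1 [ 446.  -339.   124.6] [8.6 8.6]
st2 [ 605.9 -376.1  125.7] [5.4 5.4]
orange top z70 [552.46665956 351.7546903   70.        ] bot z0 [551.22231173 349.16844611   0.        ]
```

View pics/b3.png

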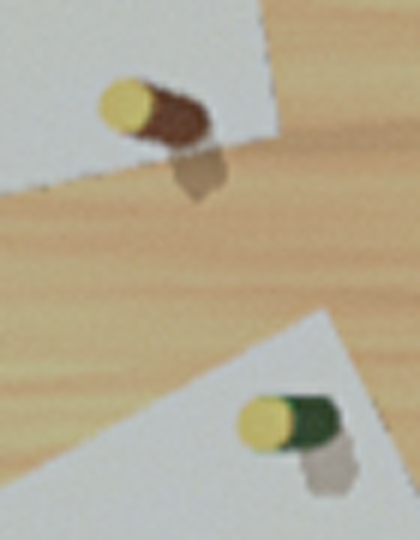

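```bash
python3 -m pendant '[[-1,[-1,-0.34,0],0],[-1,[-1,-0.34,0],0],[-1,[-1,-0.34,0],0],[-1,[-1,-0.34,0],0],[-1,[-1,-0.34,0],0],[-1,[-1,-0.34,0],0],[-1,[-1,-0.34,0],0],[-1,[-1,-0.34,0],0],[-1,[-1,-0.34,0],0],[-1,[-1,-0.34,0],0],[-1,[-1,-0.34,0],0],[-1,[-1,-0.34,0],0]]' 20
```

```text
clock: 2.6
tool_pos: [469.8, 414.6, 405.1]
tool_rot: [[-0.948, 0.318, 0.0], [0.318, 0.948, 0.003], [0.001, 0.003, -1.0]]
contact_force: [-0.6, 0.0, 0.3]
gripper_width: 95.4
```

```bash
cat >> h.py <<'E'
def delta(target,yaw=None):
    """print shift in tool units (25mm) & turn units to reach grasp point target=(x,y,z of grasp)"""
    o=get_obs();R=np.array(o["tool_rot"]);p=np.array(o["tool_pos"])
    d=R.T@(np.array(target)+[0,0,171]-p)
    print("clock %.2f tcp %s jawang %.3f F %s w %.1f"%(o["clock"],np.round(p,1),np.arctan2(R[1,1],R[0,1]),np.round(o["contact_force"],1),o["gripper_width"]))
    print("delta mm",np.round(d,1)," units",np.round(d/25,2))
    if yaw is not None:
        a=np.arctan2(R[1,1],R[0,1]); e=(yaw-a+np.pi/2)%np.pi-np.pi/2
        print("world yaw err %.3f -> tool turn units %.2f (tool z down: sign -)"%(e,-e/0.12))
E
python3 - <<'E'
from h import *
delta((552,351,150))
f=grab_frame("wrist");save(f,"c_wrist")
for l in ["roll_orange_center","roll_green_center"]: print(l,[(np.round(x["point"],1).tolist(),round(x["conf"],2)) for x in look_for(l,f)])
E
```

```text
clock 2.60 tcp [469.8 414.6 405.1] jawang 1.247 F [-0.6  0.   0.3] w 95.4
delta mm [-98.2 -34.4  84. ]  units [-3.93 -1.38  3.36]
roll_orange_center [([286.4, 257.1], 0.66)]
roll_green_center [([177.9, 174.4], 0.87)]
```

View pics/c_wrist.png

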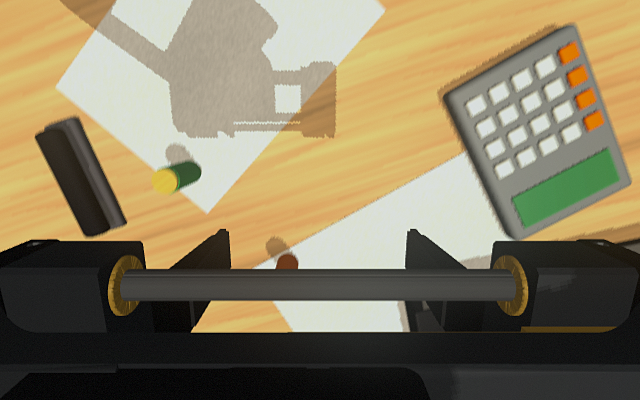

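```bash
python3 -m pendant '[[-1,[-1,-0.3,0],0],[-1,[-1,-0.3,0],0],[-1,[-1,-0.3,0],0],[-1,[0,0,0],0],[-1,[0,0,0],0]]'
python3 - <<'E'
from h import *
delta((552,351,150))
f=grab_frame("wrist");save(f,"d_wrist")
for l in ["roll_orange_center","roll_green_center"]: print(l,[(np.round(x["point"],1).tolist(),round(x["conf"],2)) for x in look_for(l,f)])
T=grab_frame("top");S=grab_frame("side")
print("top est",plane(T,(170.8,212.2),70),tri((T,(170.8,212.2)),(S,(225+293/5-.4,95+62/4-.4))))
print("green",plane(T,(193.8,265),70))
E
```

```text
clock: 3.17
tool_pos: [532.6, 371.2, 404.7]
tool_rot: [[-0.949, 0.316, -0.002], [0.316, 0.949, 0.005], [0.004, 0.004, -1.0]]
contact_force: [-0.5, 0.3, -0.0]
gripper_width: 94.9
clock 3.17 tcp [532.6 371.2 404.7] jawang 1.249 F [-0.5  0.3 -0. ] w 94.9
delta mm [-25.1 -13.4  83.6]  units [-1.   -0.54  3.34]
roll_orange_center [([305.1, 213.0], 0.73)]
roll_green_center [([189.4, 99.4], 0.6)]
top est [552.15255258 349.75362051  70.        ] (array([552.05271218, 348.82483221,  72.20954221]), [0.19603058451532043, 0.19603058451518887])
green [411.1735323  282.17389604  70.        ]
```

View pics/d_wrist.png

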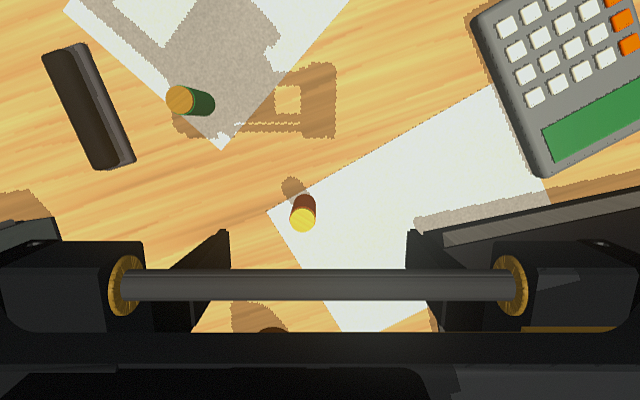

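Run:
```python
from h import *
f=grab_frame("wrist")
c=f["img"][190:240,280:325].astype(int); hsv=cv2.cvtColor(f["img"],cv2.COLOR_BGR2HSV)
m=((hsv[...,0]>20)&(hsv[...,0]<34)&(hsv[...,1]>150)&(hsv[...,2]>120)).astype(np.uint8); m[:195]=0;m[240:]=0;m[:,:280]=0;m[:,325:]=0
ys,xs=np.nonzero(m); print(len(xs),xs.min(),xs.max(),ys.min(),ys.max(),xs.mean(),ys.mean())
p=((xs.min()+xs.max())/2,(ys.min()+ys.max())/2)
T=grab_frame("top")
print(plane(f,p,70), tri((f,p),(T,(170.8,212.2))))
print(proj(f,(552,351,70)))
delta(list(plane(f,p,70)[:2])+[51])
```

```text
453 290 314 209 231 301.61147902869754 219.94260485651213
[550.74424604 349.66880576  70.        ] (array([551.54909979, 349.73660213,  69.54377178]), [0.6783749892447308, 0.6783749892446252])
[303.7074776  220.75902032]
clock 3.52 tcp [532.1 371.5 404.9] jawang 1.251 F [ 0.6 -0.5  0. ] w 94.8
delta mm [-25.2 -15.6 182.8]  units [-1.01 -0.62  7.31]
```

```bash
python3 -m pendant '[[-1,[-0.5,-0.3,0.5],0],[-1,[-0.5,-0.3,1],0],[-1,[0,0,1],0],[-1,[0,0,1],0],[-1,[0,0,0],0],[-1,[0,0,0],0]]'
python3 - <<'E'
from h import *
delta((551,349.7,51))
E
```

```text
clock: 4.02
tool_pos: [552.8, 347.5, 313.7]
tool_rot: [[-0.95, 0.311, 0.003], [0.311, 0.95, 0.006], [-0.001, 0.006, -1.0]]
contact_force: [-0.0, 0.5, 0.5]
gripper_width: 95.1
clock 4.02 tcp [552.8 347.5 313.7] jawang 1.254 F [-0.   0.5  0.5] w 95.1
delta mm [ 2.5  0.9 91.7]  units [0.1  0.04 3.67]
```

```bash
python3 -m pendant '[[-1,[0.05,0,0.9],0],[-1,[0.05,0.04,0.9],0],[-1,[0,0,0.9],0],[-1,[0,0,0.5],0],[-1,[0,0,0.2],0],[-1,[0,0,0],0]]'
python3 - <<'E'
from h import *
delta((551,349.7,51))
f=grab_frame("wrist");save(f,"e_wrist")
E
```

```text
clock: 4.52
tool_pos: [554.6, 350.0, 233.7]
tool_rot: [[-0.95, 0.311, 0.014], [0.311, 0.95, 0.011], [-0.01, 0.014, -1.0]]
contact_force: [0.0, -0.5, 0.0]
gripper_width: 95.4
clock 4.52 tcp [554.6 350.  233.7] jawang 1.254 F [ 0.  -0.5  0. ] w 95.4
delta mm [ 3.5 -1.6 11.7]  units [ 0.14 -0.06  0.47]
```

View pics/e_wrist.png

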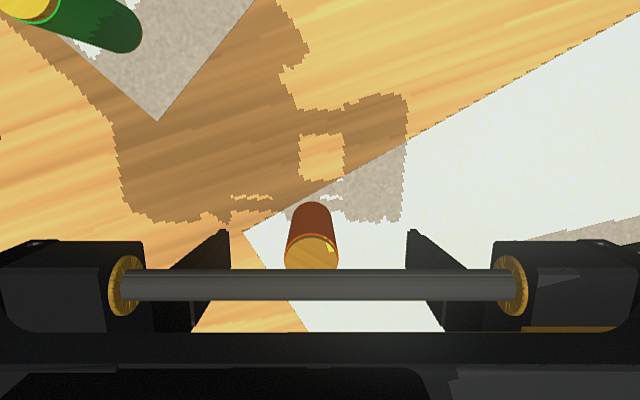

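```bash
sed -i 's/    d=R.T@(np.array(target)+\[0,0,171\]-p)/    d=R.T@(np.array(target)-p-171*R[:,2]); print("grasp pt",np.round(p+171*R[:,2],1),"tilt",np.round(R[:2,2],3))/' h.py
python3 - <<'E'
from h import *
delta((551,349.7,51))
E
```

```text
grasp pt [557.4 352.1  63.6] tilt [0.015 0.011]
clock 4.57 tcp [554.9 350.2 234.6] jawang 1.254 F [ 0.3 -0.8 -0.1] w 95.2
delta mm [ 5.5 -4.4 12.5]  units [ 0.22 -0.18  0.5 ]
```

```bash
python3 -m pendant '[[-1,[0.12,-0.1,0.25],0],[-1,[0.1,-0.08,0.25],0],[-1,[0,0,0.05],0],[-1,[0,0,0],0]]'
python3 - <<'E'
from h import *
delta((551,349.7,51))
E
```

```text
clock: 4.9
tool_pos: [549.5, 348.4, 224.9]
tool_rot: [[-0.95, 0.311, 0.022], [0.311, 0.95, 0.015], [-0.016, 0.021, -1.0]]
contact_force: [-0.5, -0.1, -0.0]
gripper_width: 95.0
grasp pt [553.3 351.   54. ] tilt [0.022 0.015]
clock 4.90 tcp [549.5 348.4 224.9] jawang 1.255 F [-0.5 -0.1 -0. ] w 95.0
delta mm [ 1.8 -2.   2.9]  units [ 0.07 -0.08  0.12]
```

```bash
python3 -m pendant '[[1,[0.06,-0.06,0.1],0],[1,[0,0,0],0],[1,[0,0,0],0],[1,[0,0,0],0],[1,[0,0,0],0],[1,[0,0,0],0]]' 25
python3 - <<'E'
from h import *
delta((551,349.7,51))
E
```

```text
clock: 5.4
tool_pos: [547.8, 347.7, 223.8]
tool_rot: [[-0.95, 0.311, 0.024], [0.311, 0.95, 0.016], [-0.018, 0.023, -1.0]]
contact_force: [0.1, -0.2, -0.3]
gripper_width: 60.6
grasp pt [552.  350.4  52.9] tilt [0.024 0.016]
clock 5.40 tcp [547.8 347.7 223.8] jawang 1.255 F [ 0.1 -0.2 -0.3] w 60.6
delta mm [ 0.7 -1.   1.8]  units [ 0.03 -0.04  0.07]
```

```bash
python3 -m pendant '[[1,[0,0,0],0],[1,[0,0,0],0],[1,[0,0,0],0],[1,[0,0,0],0],[1,[0,0,0],0],[1,[0,0,0],0],[1,[0,0,0],0]]' 25
python3 - <<'E'
from h import *
delta((551,349.7,51))
E
```

```text
clock: 5.98
tool_pos: [548.0, 347.4, 224.3]
tool_rot: [[-0.95, 0.31, 0.024], [0.311, 0.95, 0.015], [-0.018, 0.021, -1.0]]
contact_force: [-0.4, 0.8, -0.5]
gripper_width: 26.0
grasp pt [552.1 349.9  53.4] tilt [0.024 0.015]
clock 5.98 tcp [548.  347.4 224.3] jawang 1.255 F [-0.4  0.8 -0.5] w 26.0
delta mm [ 1.  -0.6  2.4]  units [ 0.04 -0.02  0.09]
```

```bash
python3 -m pendant '[[1,[0,0,-0.5],0],[1,[0,0,-1],0],[1,[0,0,-1],0],[1,[0,0,-1],0],[1,[0,0,-1],0],[1,[0,0,-1],0],[1,[0,0,-1],0],[1,[0,0,-0.4],0],[1,[0,0,0],0]]'
python3 - <<'E'
from h import *
delta((537,1,215))
E
```

```text
clock: 6.73
tool_pos: [541.7, 344.3, 401.7]
tool_rot: [[-0.95, 0.311, 0.014], [0.311, 0.95, 0.013], [-0.01, 0.017, -1.0]]
contact_force: [0.4, 0.2, -2.2]
gripper_width: 26.0
grasp pt [544.2 346.5 230.8] tilt [0.014 0.013]
clock 6.73 tcp [541.7 344.3 401.7] jawang 1.255 F [ 0.4  0.2 -2.2] w 26.0
delta mm [-100.5 -330.9   11.1]  units [ -4.02 -13.23   0.44]
```

```bash
python3 -m pendant '[[1,[-0.5,-0.8,0],0],[1,[-0.5,-1,0],0],[1,[-0.5,-1,0],0],[1,[-0.5,-1,0],0],[1,[-0.5,-1,0],0],[1,[-0.5,-1,0],0],[1,[-0.5,-1,0],0],[1,[-0.5,-1,0],0],[1,[-0.5,-1,0],0],[1,[-0.3,-0.6,0],0],[1,[0,0,0],0],[1,[0,0,0],0]]'
python3 - <<'E'
from h import *
delta((537,1,215))
f=grab_frame("wrist");save(f,"f_wrist")
print(proj(f,(537,1,115)),proj(f,(519.5,-97,119)))
for l in ["tube_mouth","keyway"]: print(l,[(np.round(x["point"],1).tolist(),round(x["conf"],2)) for x in look_for(l,f)])
E
```

```text
clock: 7.73
tool_pos: [580.1, 73.2, 377.7]
tool_rot: [[-0.951, 0.308, -0.01], [0.308, 0.951, 0.013], [0.013, 0.009, -1.0]]
contact_force: [-1.5, -0.4, -2.4]
gripper_width: 25.9
grasp pt [578.4  75.4 206.7] tilt [-0.01   0.013]
clock 7.73 tcp [580.1  73.2 377.7] jawang 1.258 F [-1.5 -0.4 -2.4] w 25.9
delta mm [ 16.7 -83.4  -8.8]  units [ 0.67 -3.34 -0.35]
[204.65912218 194.26852545] [ 68.80878172 213.77888911]
tube_mouth []
keyway [([145.2, 175.9], 0.62)]
```

View pics/f_wrist.png

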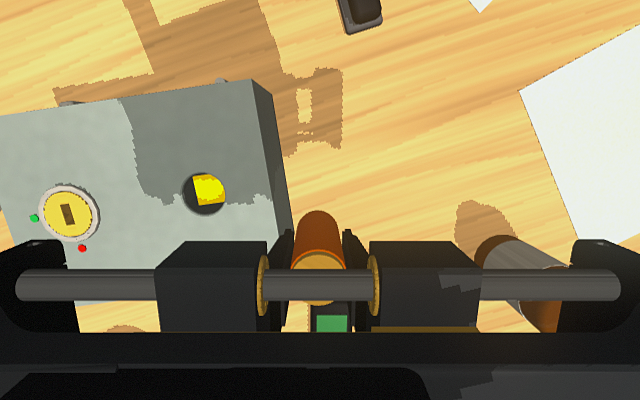

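Run:
```python
from h import *
f=grab_frame("wrist")
c=cv2.resize(f["img"][160:240,30:250],None,fx=3.6,fy=3.6,interpolation=cv2.INTER_CUBIC)
def circ(C,r,col):
    pts=np.array([(proj(f,(C[0]+r*np.cos(a),C[1]+r*np.sin(a),C[2]))-[30,160]+.5)*3.6 for a in np.linspace(0,6.28,40)]).astype(int)
    cv2.polylines(c,[pts],True,col,1)
circ((537,1,115),16,(255,0,255));circ((519.5,-97,119),17,(255,0,255))
cv2.imwrite("pics/g.png",c)
delta((537,1,215))
```

```text
grasp pt [578.8  77.  208. ] tilt [-0.008  0.013]
clock 7.93 tcp [580.2  74.8 379. ] jawang 1.261 F [ 0.4  0.1 -2. ] w 25.3
delta mm [ 16.8 -85.1  -7.6]  units [ 0.67 -3.4  -0.31]
```

View pics/g.png

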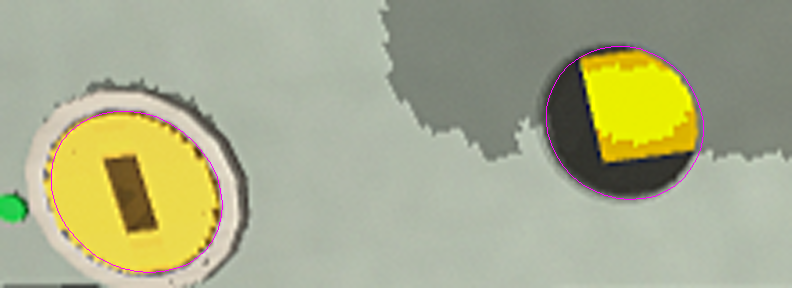

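```bash
python3 -m pendant '[[1,[0.2,-0.8,0],0],[1,[0.2,-1,0],0],[1,[0.2,-1,0],0],[1,[0.07,-0.5,0],0],[1,[0,0,0],0],[1,[0,0,0],0]]'
python3 - <<'E'
from h import *
delta((537,0.8,190))
E
```

```text
clock: 8.43
tool_pos: [538.3, 5.4, 379.0]
tool_rot: [[-0.956, 0.295, -0.005], [0.295, 0.956, 0.015], [0.009, 0.013, -1.0]]
contact_force: [0.9, -0.2, -1.7]
gripper_width: 25.7
grasp pt [537.4   7.9 208.1] tilt [-0.005  0.015]
clock 8.43 tcp [538.3   5.4 379. ] jawang 1.272 F [ 0.9 -0.2 -1.7] w 25.7
delta mm [-1.8 -7.2 18. ]  units [-0.07 -0.29  0.72]
```

```bash
python3 -m pendant '[[1,[-0.05,-0.25,0.3],0],[1,[0,0,0.3],0],[1,[0,0,0],0],[1,[0,0,0],0]]'
python3 - <<'E'
from h import *
delta((537,0.8,165))
S=grab_frame("side");save(S,"h_side");f=grab_frame("wrist")
def crop(F,x0,y0,x1,y1,k):
    c=cv2.resize(F["img"][y0:y1,x0:x1],None,fx=k,fy=k,interpolation=cv2.INTER_CUBIC)
    for r in (13,16):
        pts=np.array([(proj(F,(537+r*np.cos(a),0.8+r*np.sin(a),115))-[x0,y0]+.5)*k for a in np.linspace(0,6.28,40)]).astype(int)
        cv2.polylines(c,[pts],True,(255,0,255),1)
    o=get_obs();R=np.array(o["tool_rot"]);g=np.array(o["tool_pos"])+171*R[:,2]
    return c
a=crop(S,255,120,335,220,5);b=crop(f,230,150,400,270,2.35)
c=np.zeros((500,800,3),np.uint8);c[:,:400]=a;c[:b.shape[0],400:]=b[:,:400];cv2.imwrite("pics/h.png",c)
E
```

```text
clock: 8.77
tool_pos: [538.8, 1.4, 362.7]
tool_rot: [[-0.957, 0.292, -0.003], [0.292, 0.956, 0.016], [0.008, 0.014, -1.0]]
contact_force: [0.7, -0.8, -2.8]
gripper_width: 25.9
grasp pt [538.2   4.2 191.7] tilt [-0.003  0.016]
clock 8.77 tcp [538.8   1.4 362.7] jawang 1.275 F [ 0.7 -0.8 -2.8] w 25.9
delta mm [-0.  -4.  26.7]  units [-0.   -0.16  1.07]
```

View pics/h.png

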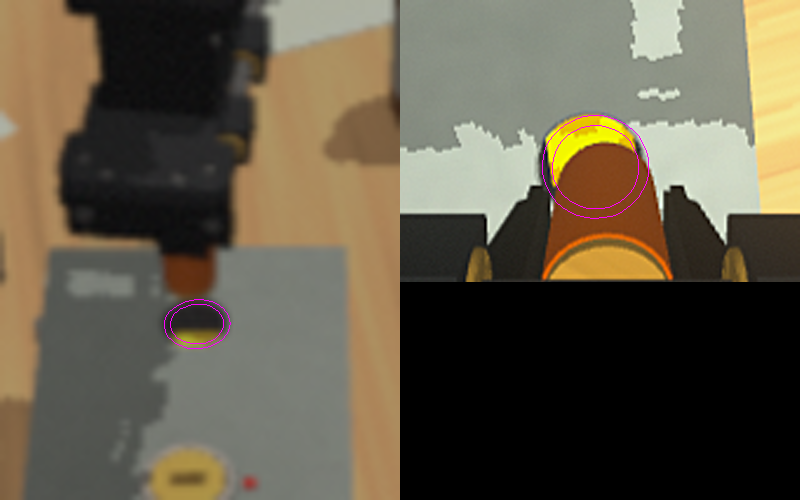

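```bash
cat > roll.py <<'E'
from h import *
from scipy.optimize import minimize
S=grab_frame("side");f=grab_frame("wrist")
o=get_obs();R=np.array(o["tool_rot"]);g=np.array(o["tool_pos"])+171*R[:,2]
ft=g+R[:,2]*53; print("grasp",np.round(g,1),"nominal foot",np.round(ft,1))
def crop(F,x0,y0,x1,y1,k):
    c=cv2.resize(F["img"][y0:y1,x0:x1],None,fx=k,fy=k,interpolation=cv2.INTER_CUBIC)
    for C,r,col in (((537,.8,115),16,(255,0,255)),(ft,13,(0,255,0)),(ft+[0,0,70],13,(0,255,0))):
        pts=np.array([(proj(F,(C[0]+r*np.cos(a),C[1]+r*np.sin(a),C[2]))-[x0,y0]+.5)*k for a in np.linspace(0,6.28,40)]).astype(int)
        cv2.polylines(c,[pts],True,col,1)
    return c
a=crop(S,255,120,335,220,5);b=crop(f,260,170,360,290,4)
c=np.zeros((500,800,3),np.uint8);c[:,:400]=a;c[:b.shape[0],400:]=b[:,:400];cv2.imwrite("pics/i.png",c)
E
python3 roll.py
```

```text
grasp [538.3   3.9 192.5] nominal foot [538.2   4.8 139.5]
```

View pics/i.png

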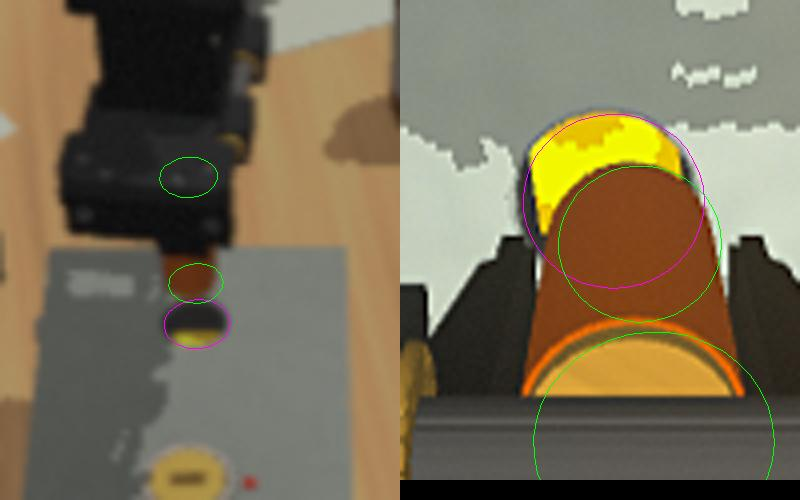

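```bash
python3 -m pendant '[[1,[-0.08,-0.16,0.2],0],[1,[0,0,0.2],0],[1,[0,0,0],0],[1,[0,0,0],0]]'; python3 roll.py
```

```text
clock: 9.3
tool_pos: [539.9, -3.4, 353.0]
tool_rot: [[-0.957, 0.292, -0.001], [0.292, 0.956, 0.016], [0.005, 0.015, -1.0]]
contact_force: [1.0, -0.9, -1.6]
gripper_width: 25.6
grasp [539.6  -0.6 182.1] nominal foot [5.396e+02 2.000e-01 1.291e+02]
```

View pics/i.png

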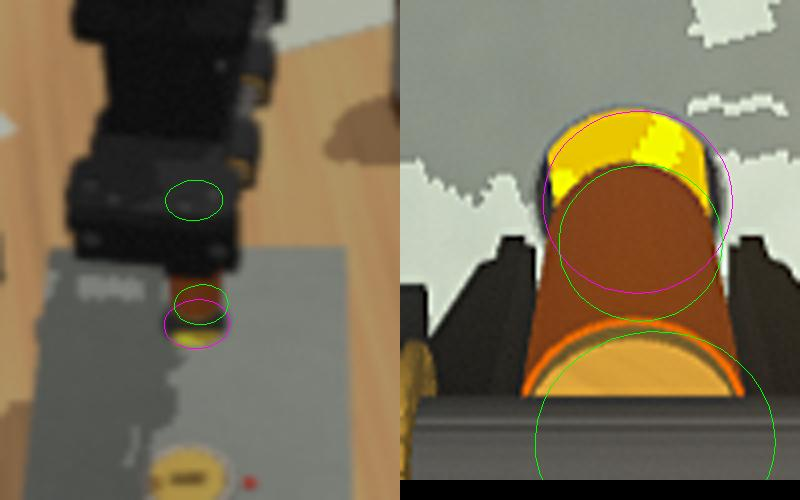

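```bash
python3 -m pendant '[[1,[0.05,0,0.2],0],[1,[0,0,0.25],0],[1,[0,0,0.25],0],[1,[0,0,0.1],0],[1,[0,0,0],0]]'; python3 roll.py
```

```text
clock: 9.82
tool_pos: [538.4, -2.6, 331.3]
tool_rot: [[-0.957, 0.292, -0.0], [0.292, 0.956, 0.016], [0.005, 0.015, -1.0]]
contact_force: [0.5, -0.0, -2.3]
gripper_width: 25.7
grasp [5.386e+02 1.000e-01 1.609e+02] nominal foot [538.6   1.  107.9]
```

View pics/i.png

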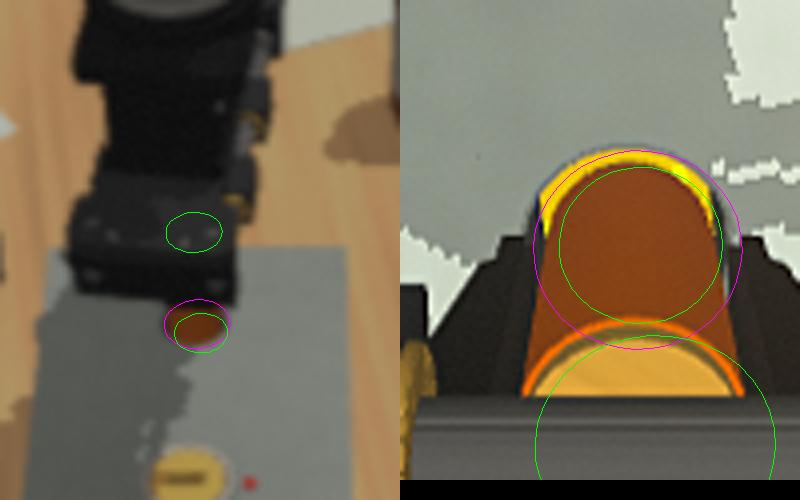

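```bash
python3 -m pendant '[[1,[0,0,0.2],0],[1,[0,0,0.2],0],[1,[0,0,0.15],0],[1,[0,0,0],0],[1,[0,0,0],0]]'; python3 roll.py
```

```text
clock: 10.33
tool_pos: [538.8, -2.3, 317.3]
tool_rot: [[-0.957, 0.292, 0.002], [0.292, 0.956, 0.016], [0.003, 0.015, -1.0]]
contact_force: [0.2, -0.1, -1.7]
gripper_width: 25.7
grasp [5.391e+02 3.000e-01 1.465e+02] nominal foot [539.2   1.2  93.5]
```

```bash
python3 -m pendant '[[1,[0,0,0.1],0],[1,[0,0,0.1],0],[1,[0,0,0],0]]'; python3 roll.py
```

```text
clock: 10.68
tool_pos: [539.6, -2.3, 314.6]
tool_rot: [[-0.957, 0.291, 0.005], [0.291, 0.956, 0.015], [-0.0, 0.016, -1.0]]
contact_force: [-1.4, -0.3, -2.9]
gripper_width: 25.8
grasp [5.404e+02 2.000e-01 1.434e+02] nominal foot [540.7   1.   90.4]
```

```bash
python3 -m pendant '[[-0.2,[0,0,0],0],[-0.2,[0,0,0],0],[-0.2,[0,0,0],0],[-0.2,[0,0,0],0],[-0.2,[0,0,0],0],[-0.2,[0,0,0],0]]'; python3 roll.py
```

```text
clock: 11.28
tool_pos: [540.3, -2.4, 315.8]
tool_rot: [[-0.957, 0.291, 0.009], [0.292, 0.956, 0.015], [-0.004, 0.017, -1.0]]
contact_force: [0.7, 0.5, 0.4]
gripper_width: 55.7
grasp [5.418e+02 1.000e-01 1.448e+02] nominal foot [542.3   0.9  91.8]
```

View pics/i.png

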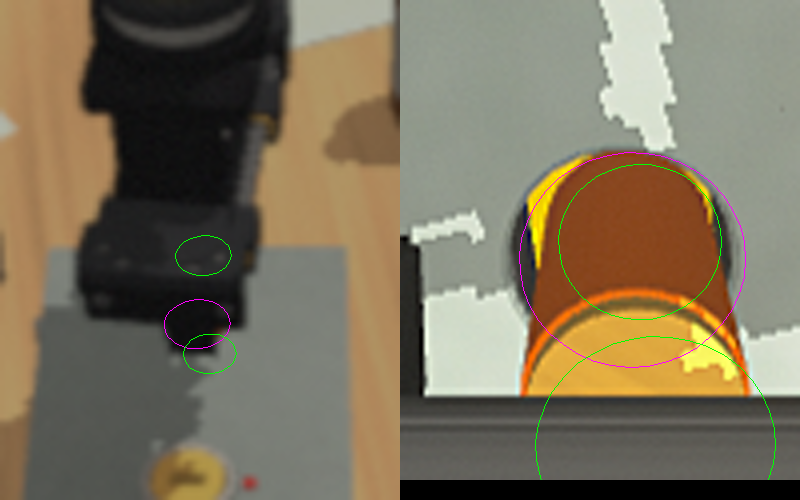

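```bash
python3 -m pendant '[[-0.2,[0,0,-0.3],0],[-0.2,[0,0,-0.7],0],[-0.2,[0,0,-1],0],[-0.2,[0,0,-1],0],[-0.2,[0,0,-0.5],0],[-0.2,[0,0,0],0]]'
python3 - <<'E'
from h import *
delta((586,-366.5,150),-0.249+np.pi/2)
f=grab_frame("wrist");save(f,"j_wrist")
E
```

```text
clock: 11.88
tool_pos: [538.8, -3.7, 406.5]
tool_rot: [[-0.957, 0.292, 0.004], [0.292, 0.956, 0.015], [0.0, 0.016, -1.0]]
contact_force: [0.3, -0.3, 0.1]
gripper_width: 57.0
grasp pt [539.6  -1.1 235.5] tilt [0.004 0.015]
clock 11.88 tcp [538.8  -3.7 406.5] jawang 1.275 F [ 0.3 -0.3  0.1] w 57.0
delta mm [-150.9 -337.4   80.1]  units [ -6.04 -13.49   3.2 ]
world yaw err 0.047 -> tool turn units -0.39 (tool z down: sign -)
```

View pics/j_wrist.png

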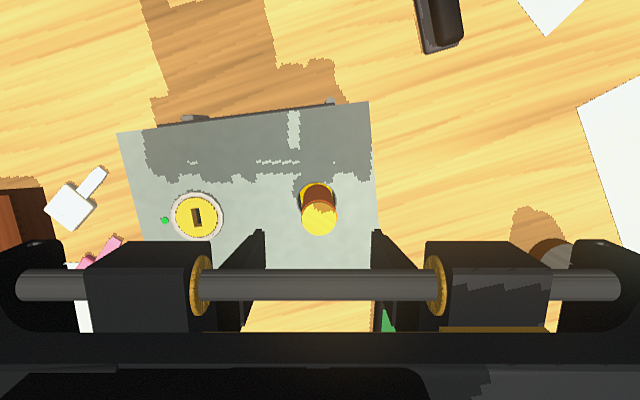

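Run:
```python
from h import *
f=grab_frame("wrist")
x0,y0,k=150,170,3.6
c=cv2.resize(f["img"][170:250,150:350],None,fx=k,fy=k,interpolation=cv2.INTER_CUBIC)
def pl(P,col): cv2.polylines(c,[np.array([(proj(f,q)-[x0,y0]+.5)*k for q in P]).astype(int)],True,col,1)
ci=lambda C,r:[(C[0]+r*np.cos(a),C[1]+r*np.sin(a),C[2]) for a in np.linspace(0,6.28,40)]
pl(ci((537,.8,160),13),(0,255,0)); pl(ci((519.4,-97.6,119),17),(255,0,255))
w=-0.17;X=np.array([np.cos(w),np.sin(w),0]);Y=np.array([-X[1],X[0],0]);L=np.array([519.4,-97.6,119])
pl([L+a*8*X+b*3.4*Y for a,b in((1,1),(1,-1),(-1,-1),(-1,1))],(255,0,0))
cv2.imwrite("pics/k.png",c)
# slot dark segmentation
g=cv2.cvtColor(f["img"],cv2.COLOR_BGR2HSV);m=np.zeros((400,640),np.uint8);m[200:232,183:212]=(g[200:232,183:212,2]<150)
n,lab,st,ce=cv2.connectedComponentsWithStats(m)
i=1+np.argmax(st[1:,4]);print(st[i],ce[i]); ys,xs=np.nonzero(lab==i)
pts=np.array([plane(f,(x,y),119)[:2] for x,y in zip(xs,ys)]);print(pts.mean(0)); u=np.linalg.svd(pts-pts.mean(0))[2][0];print("yaw",np.arctan(u[1]/u[0]),np.ptp((pts-pts.mean(0))@u))
```

```text
[191 209  10  18 139] [195.82733813 217.48920863]
[518.90945293 -98.44218753]
yaw -0.22215750665931347 14.721430954002512
```

View pics/k.png

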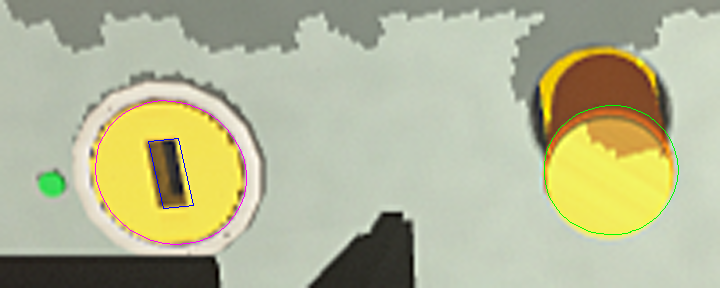

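```bash
python3 -m pendant '[[-0.4,[-0.3,-0.8,0],0],[-0.4,[-0.45,-1,0],-0.4],[-0.4,[-0.45,-1,0],0],[-0.4,[-0.45,-1,0],0],[-0.4,[-0.45,-1,0],0],[-0.4,[-0.45,-1,0],0],[-0.4,[-0.45,-1,0],0],[-0.4,[-0.45,-1,0],0],[-0.4,[-0.45,-1,0],0],[-0.4,[-0.45,-1,0],0],[-0.4,[-0.3,-0.6,0],0],[-0.4,[0,0,0],0]]'
python3 - <<'E'
from h import *
delta((586,-366.5,150),-0.249+np.pi/2)
f=grab_frame("wrist");save(f,"l_wrist")
for l in ["key_red_head","key_blue_head","key_green_head"]: print(l,[(np.round(x["point"],1).tolist(),round(x["conf"],2)) for x in look_for(l,f)])
E
```

```text
clock: 12.98
tool_pos: [583.1, -294.2, 368.5]
tool_rot: [[-0.97, 0.239, -0.034], [0.238, 0.971, 0.032], [0.041, 0.023, -0.999]]
contact_force: [-0.6, 0.2, -0.1]
gripper_width: 66.9
grasp pt [ 577.3 -288.7  197.7] tilt [-0.034  0.032]
clock 12.98 tcp [ 583.1 -294.2  368.5] jawang 1.329 F [-0.6  0.2 -0.1] w 66.9
delta mm [-28.9 -74.5  44.9]  units [-1.16 -2.98  1.79]
world yaw err -0.008 -> tool turn units 0.06 (tool z down: sign -)
key_red_head [([79.1, 252.3], 0.97), ([227.5, 232.5], 0.92), ([306.2, 100.8], 0.8), ([309.4, 188.8], 0.62)]
key_blue_head [([224.0, 179.4], 0.72)]
key_green_head [([221.4, 109.0], 0.79)]
```

View pics/l_wrist.png

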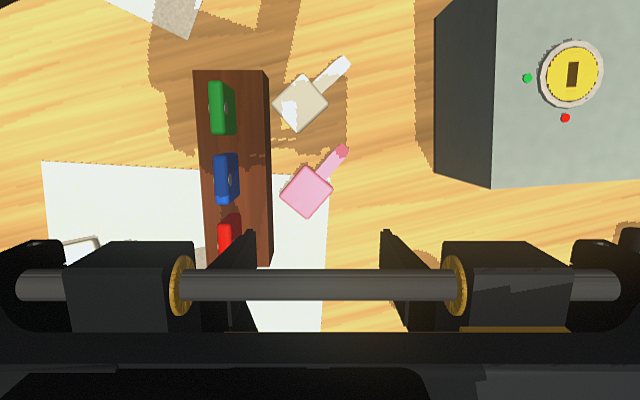

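```bash
python3 -m pendant '[[-0.4,[-0.25,-0.5,-0.1],0],[-0.4,[-0.25,-0.5,-0.1],0],[-0.4,[-0.25,-0.5,-0.1],0],[-0.4,[-0.25,-0.5,-0.1],0],[-0.4,[-0.25,-0.5,0],0],[-0.4,[-0.25,-0.3,0],0],[-0.4,[-0.2,0,0],0],[-0.4,[0,0,0],0],[-0.4,[0,0,0],0]]'
python3 - <<'E'
from h import *
delta((586,-366.5,150),-0.249+np.pi/2)
f=grab_frame("wrist");save(f,"m_wrist")
for l in ["key_red_head","key_blue_head","key_green_head"]: print(l,[(np.round(x["point"],1).tolist(),round(x["conf"],2)) for x in look_for(l,f)])
print(proj(f,(586,-366.5,89)))
E
```

```text
clock: 13.93
tool_pos: [611.9, -371.7, 380.6]
tool_rot: [[-0.973, 0.229, -0.029], [0.228, 0.973, 0.029], [0.035, 0.022, -0.999]]
contact_force: [-0.1, 0.2, 0.0]
gripper_width: 66.8
grasp pt [ 607.  -366.8  209.8] tilt [-0.029  0.029]
clock 13.93 tcp [ 611.9 -371.7  380.6] jawang 1.340 F [-0.1  0.2  0. ] w 66.8
delta mm [18.4 -5.8 60.3]  units [ 0.74 -0.23  2.41]
world yaw err -0.018 -> tool turn units 0.15 (tool z down: sign -)
key_red_head [([376.5, 142.5], 0.9), ([152.5, 208.3], 0.88), ([307.2, 185.1], 0.71)]
key_blue_head [([310.5, 120.9], 0.77)]
key_green_head [([307.7, 46.8], 0.92)]
[310.37627814 185.44862281]
```

View pics/m_wrist.png

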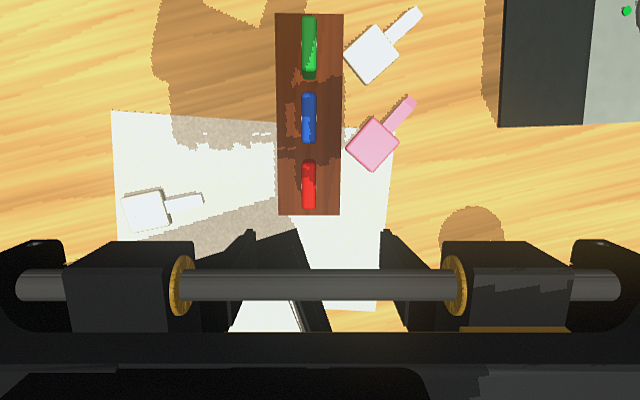

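Run:
```python
from h import *
f=grab_frame("wrist");S=grab_frame("side");T=grab_frame("top")
x0,y0,k=220,10,2
c=cv2.resize(f["img"][10:300,220:420],None,fx=k,fy=k,interpolation=cv2.INTER_CUBIC)
w=-0.249
for C,col in(((586,-366.5,89),(0,255,255)),((533,-353,89),(0,255,255)),((480,-339.6,89),(0,255,255))):
    X=np.array([np.cos(w),np.sin(w),0]);Y=np.array([-X[1],X[0],0]);L=np.array(C)
    cv2.polylines(c,[np.array([(proj(f,L+a*20*X+b*6*Y)-[x0,y0]+.5)*k for a,b in((1,1),(1,-1),(-1,-1),(-1,1))]).astype(int)],True,col,1)
cc=np.zeros((580,800,3),np.uint8);cc[:,:400]=c
cc[:280,400:]=cv2.resize(S["img"][300:370,330:430],None,fx=4,fy=4)
cc[290:570,400:]=cv2.resize(T["img"][130:200,400:500],None,fx=4,fy=4)
cv2.imwrite("pics/n.png",cc)
```

```text
(no output)
```

View pics/n.png

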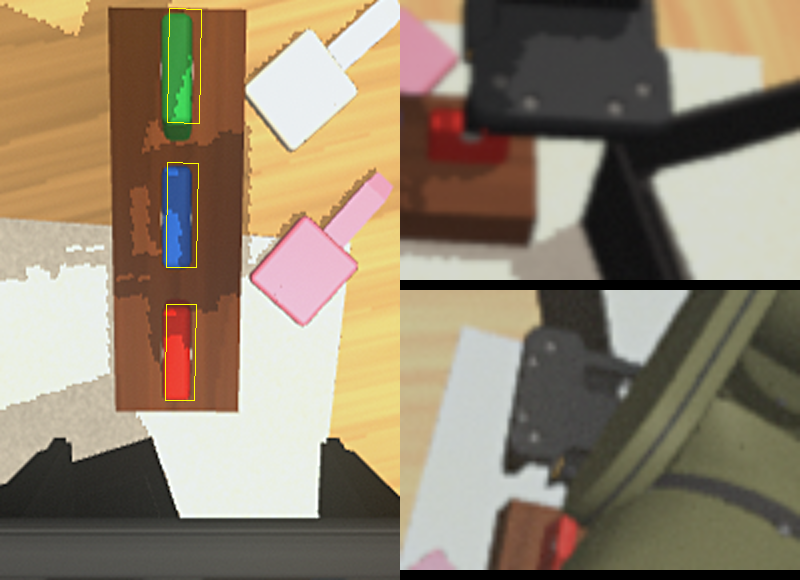

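Run:
```python
from h import *
s=cv2.imread("pics/a_side.png");t=cv2.imread("pics/a_top.png")
cc=np.zeros((400,800,3),np.uint8);cc[:,:400]=cv2.resize(s[300:400,340:440],None,fx=4,fy=4);cc[:,400:]=cv2.resize(t[110:210,410:510],None,fx=4,fy=4)
cv2.imwrite("pics/o.png",cc)
delta((585.8,-367.2,71),-0.231+np.pi/2)
```

```text
grasp pt [ 606.6 -366.4  209.8] tilt [-0.029  0.029]
clock 14.28 tcp [ 611.6 -371.3  380.7] jawang 1.340 F [0.3 0.1 0.1] w 66.6
delta mm [ 15.3  -8.6 139.3]  units [ 0.61 -0.34  5.57]
world yaw err -0.001 -> tool turn units 0.00 (tool z down: sign -)
```

View pics/o.png

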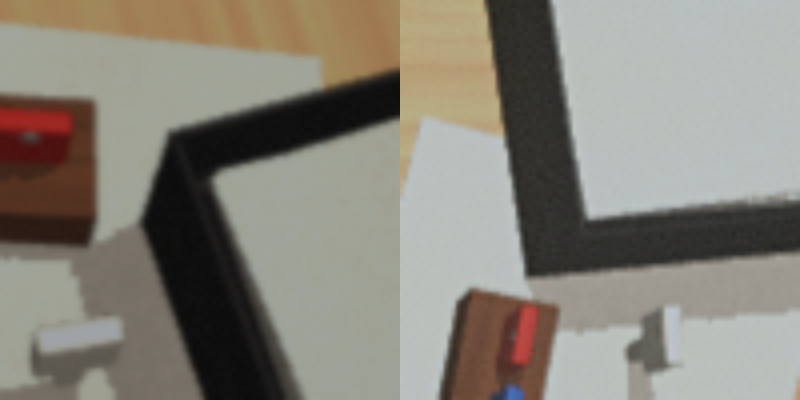

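Run:
```python
from h import *
f=grab_frame("wrist");S=grab_frame("side");T=grab_frame("top")
print(tri((S,(383,333.7)),(T,(442,178.7))),plane(S,(376.2,355.5),0),plane(T,(442,178.7),0),plane(T,(442,178.7),60),plane(S,(383,333.7),60))
```

```text
(array([ 642.88590789, -378.68465891,   66.72815187]), [12.801366185777272, 12.801366185777361]) [ 644.77987036 -395.9716004     0.        ] [ 643.97649715 -397.75235451    0.        ] [ 631.23412577 -379.51072599   60.        ] [ 657.58421095 -375.70960103   60.        ]
```

```bash
python3 -m pendant '[[-0.4,[0.3,-0.15,0.3],0],[-0.4,[0.3,-0.15,0.6],0],[-0.4,[0,0,0.6],0],[-0.4,[0,0,0.6],0],[-0.4,[0,0,0.6],0],[-0.4,[0,0,0.6],0],[-0.4,[0,0,0.3],0],[-0.4,[0,0,0],0]]'
python3 - <<'E'
from h import *
delta((585.8,-367.2,71),-0.231+np.pi/2)
E
```

```text
clock: 15.1
tool_pos: [587.9, -373.5, 286.3]
tool_rot: [[-0.973, 0.229, -0.029], [0.228, 0.973, 0.027], [0.034, 0.02, -0.999]]
contact_force: [-0.6, 0.4, 0.1]
gripper_width: 66.9
grasp pt [ 583.  -368.9  115.4] tilt [-0.029  0.027]
clock 15.10 tcp [ 587.9 -373.5  286.3] jawang 1.340 F [-0.6  0.4  0.1] w 66.9
delta mm [-3.9  1.4 44.3]  units [-0.15  0.05  1.77]
world yaw err 0.000 -> tool turn units -0.00 (tool z down: sign -)
```

```bash
python3 -m pendant '[[-0.4,[-0.1,0.05,-0.5],0],[-0.4,[0,0,-0.6],0],[-0.4,[0,0,-0.6],0],[-0.4,[0,0,-0.6],0],[-0.4,[0,0,-0.6],0],[-0.4,[0,0,-0.6],0],[-0.4,[0,0,-0.3],0],[-0.4,[0,0,0],0]]'
python3 - <<'E'
from h import *
delta((585.8,-367.2,71),-0.231+np.pi/2)
E
python3 -m pendant '[[-0.4,[0,0,1],0],[-0.4,[0,0,1],0],[-0.4,[0,0,1],0],[-0.4,[0,0,1],0],[-0.4,[0,0,0],0]]'
python3 - <<'E'
from h import *
delta((585.8,-367.2,71),-0.231+np.pi/2)
E
```

```text
clock: 15.77
tool_pos: [594.4, -376.3, 402.8]
tool_rot: [[-0.973, 0.229, -0.016], [0.228, 0.973, 0.018], [0.02, 0.013, -1.0]]
contact_force: [1.6, 0.2, 1.1]
gripper_width: 66.6
grasp pt [ 591.6 -373.3  231.8] tilt [-0.016  0.018]
clock 15.77 tcp [ 594.4 -376.3  402.8] jawang 1.340 F [1.6 0.2 1.1] w 66.6
delta mm [  3.8   2.5 161. ]  units [0.15 0.1  6.44]
world yaw err -0.000 -> tool turn units 0.00 (tool z down: sign -)
clock: 16.18
tool_pos: [595.0, -375.9, 311.7]
tool_rot: [[-0.974, 0.228, -0.001], [0.228, 0.974, 0.006], [0.002, 0.005, -1.0]]
contact_force: [0.3, 1.2, -1.6]
gripper_width: 66.6
grasp pt [ 594.9 -374.9  140.7] tilt [-0.001  0.006]
clock 16.18 tcp [ 595.  -375.9  311.7] jawang 1.341 F [ 0.3  1.2 -1.6] w 66.6
delta mm [10.4  5.  69.8]  units [0.42 0.2  2.79]
world yaw err -0.001 -> tool turn units 0.01 (tool z down: sign -)
```

```bash
python3 -m pendant '[[-0.4,[0.2,0.1,0.4],0],[-0.4,[0.2,0.1,0.4],0],[-0.4,[0,0,0.4],0],[-0.4,[0,0,0],0]]'
python3 - <<'E'
from h import *
delta((585.8,-367.2,71),-0.231+np.pi/2)
f=grab_frame("wrist");save(f,"p_wrist")
E
```

```text
clock: 16.52
tool_pos: [586.5, -368.5, 283.2]
tool_rot: [[-0.974, 0.228, 0.001], [0.228, 0.974, 0.004], [0.0, 0.005, -1.0]]
contact_force: [-0.3, 0.6, -0.7]
gripper_width: 66.3
grasp pt [ 586.6 -367.7  112.2] tilt [0.001 0.004]
clock 16.52 tcp [ 586.5 -368.5  283.2] jawang 1.341 F [-0.3  0.6 -0.7] w 66.3
delta mm [ 0.9  0.1 41.2]  units [0.04 0.01 1.65]
world yaw err -0.001 -> tool turn units 0.01 (tool z down: sign -)
```

View pics/p_wrist.png

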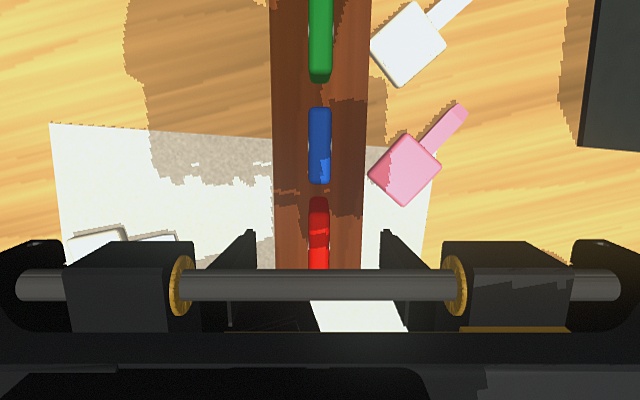

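```bash
python3 -m pendant '[[-0.4,[0.03,0,0.4],0],[-0.4,[0,0,0.5],0],[-0.4,[0,0,0.5],0],[-0.4,[0,0,0.2],0],[-0.4,[0,0,0],0]]'
python3 - <<'E'
from h import *
delta((585.8,-367.2,71),-0.231+np.pi/2)
E
```

```text
clock: 16.98
tool_pos: [587.6, -369.6, 244.6]
tool_rot: [[-0.974, 0.228, 0.008], [0.228, 0.974, -0.001], [-0.008, 0.001, -1.0]]
contact_force: [0.2, 0.4, -0.0]
gripper_width: 66.6
grasp pt [ 588.9 -369.7   73.6] tilt [ 0.008 -0.001]
clock 16.98 tcp [ 587.6 -369.6  244.6] jawang 1.341 F [ 0.2  0.4 -0. ] w 66.6
delta mm [3.6 1.7 2.6]  units [0.14 0.07 0.1 ]
world yaw err -0.001 -> tool turn units 0.01 (tool z down: sign -)
```

```bash
python3 -m pendant '[[0.2,[0.14,0.06,0.08],0],[0.5,[0,0,0],0],[1,[0,0,0],0],[1,[0,0,0],0],[1,[0,0,0],0],[1,[0,0,0],0],[1,[0,0,0],0],[1,[0,0,0],0],[1,[0,0,0],0],[1,[0,0,0],0],[1,[0,0,0],0],[1,[0,0,0],0]]' 45
python3 - <<'E'
from h import *
delta((585.8,-367.2,71),-0.231+np.pi/2)
f=grab_frame("wrist");save(f,"q_wrist")
E
```

```text
clock: 17.98
tool_pos: [584.7, -367.4, 243.4]
tool_rot: [[-0.974, 0.228, 0.009], [0.228, 0.974, -0.002], [-0.009, 0.0, -1.0]]
contact_force: [0.6, 0.9, -0.9]
gripper_width: 11.7
grasp pt [ 586.2 -367.7   72.4] tilt [ 0.009 -0.002]
clock 17.98 tcp [ 584.7 -367.4  243.4] jawang 1.341 F [ 0.6  0.9 -0.9] w 11.7
delta mm [0.5 0.4 1.4]  units [0.02 0.02 0.06]
world yaw err -0.001 -> tool turn units 0.01 (tool z down: sign -)
```

View pics/q_wrist.png

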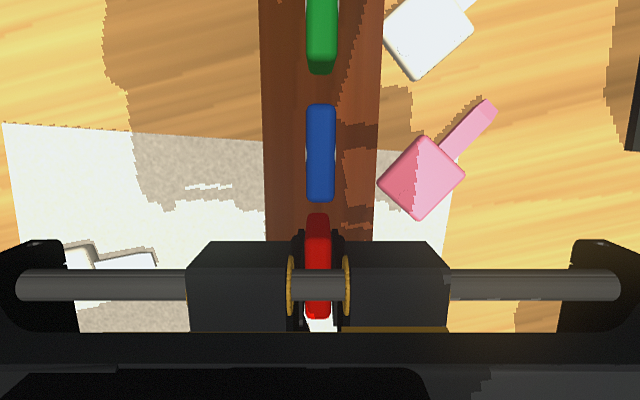

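```bash
python3 -m pendant '[[1,[0,0,-0.3],0],[1,[0,0,-0.5],0],[1,[0,0,-0.5],0],[1,[0,0,-0.5],0],[1,[0,0,-0.5],0],[1,[0,0,-0.5],0],[1,[0,0,-0.5],0],[1,[0,0,-0.5],0],[1,[0,0,-0.5],0],[1,[0,0,-0.5],0],[1,[0,0,-0.5],0],[1,[0,0,-0.3],0]]'
python3 - <<'E'
from h import *
delta((519.2,-98,215),-0.17+np.pi/2)
E
```

```text
clock: 19.03
tool_pos: [582.7, -366.9, 400.3]
tool_rot: [[-0.974, 0.228, 0.011], [0.228, 0.974, -0.003], [-0.012, -0.001, -1.0]]
contact_force: [0.4, 0.2, -0.9]
gripper_width: 11.9
grasp pt [ 584.7 -367.5  229.3] tilt [ 0.011 -0.003]
clock 19.03 tcp [ 582.7 -366.9  400.3] jawang 1.341 F [ 0.4  0.2 -0.9] w 11.9
delta mm [125.3 247.5  12.6]  units [5.01 9.9  0.5 ]
world yaw err 0.060 -> tool turn units -0.50 (tool z down: sign -)
```

```bash
python3 -m pendant '[[1,[0.2,0.4,0],0],[1,[0.25,0.5,0],0],[1,[0.25,0.5,0],0],[1,[0.25,0.5,0],0],[1,[0.25,0.5,0],0],[1,[0.25,0.5,0],0],[1,[0.25,0.5,0],0],[1,[0.25,0.5,0],0],[1,[0.25,0.5,0],0],[1,[0.25,0.5,0],0],[1,[0.25,0.5,0],0],[1,[0.15,0.3,0],0]]'
python3 - <<'E'
from h import *
delta((519.2,-98,215),-0.17+np.pi/2)
E
```

```text
clock: 20.03
tool_pos: [539.4, -193.0, 393.9]
tool_rot: [[-0.974, 0.226, 0.002], [0.226, 0.974, 0.003], [-0.002, 0.003, -1.0]]
contact_force: [0.4, -0.0, -0.3]
gripper_width: 11.9
grasp pt [ 539.9 -192.5  222.9] tilt [0.002 0.003]
clock 20.03 tcp [ 539.4 -193.   393.9] jawang 1.343 F [ 0.4 -0.  -0.3] w 11.9
delta mm [41.4 87.3  8.1]  units [1.66 3.49 0.32]
world yaw err 0.058 -> tool turn units -0.48 (tool z down: sign -)
```

```bash
python3 -m pendant '[[1,[0.2,0.4,0],0],[1,[0.25,0.5,0],-0.25],[1,[0.25,0.5,0],-0.25],[1,[0.25,0.5,0],0],[1,[0.2,0.4,0],0],[1,[0.1,0.2,0],0],[1,[0,0,0],0],[1,[0,0,0],0]]'
python3 - <<'E'
from h import *
delta((519.2,-98,215),-0.17+np.pi/2)
f=grab_frame("wrist");save(f,"r_wrist")
E
```

```text
clock: 20.7
tool_pos: [518.1, -116.2, 394.7]
tool_rot: [[-0.988, 0.158, 0.004], [0.158, 0.988, 0.002], [-0.003, 0.003, -1.0]]
contact_force: [0.2, 0.6, -0.5]
gripper_width: 12.2
grasp pt [ 518.8 -115.8  223.7] tilt [0.004 0.002]
clock 20.70 tcp [ 518.1 -116.2  394.7] jawang 1.413 F [ 0.2  0.6 -0.5] w 12.2
delta mm [ 2.4 17.6  8.7]  units [0.1  0.71 0.35]
world yaw err -0.012 -> tool turn units 0.10 (tool z down: sign -)
```

View pics/r_wrist.png

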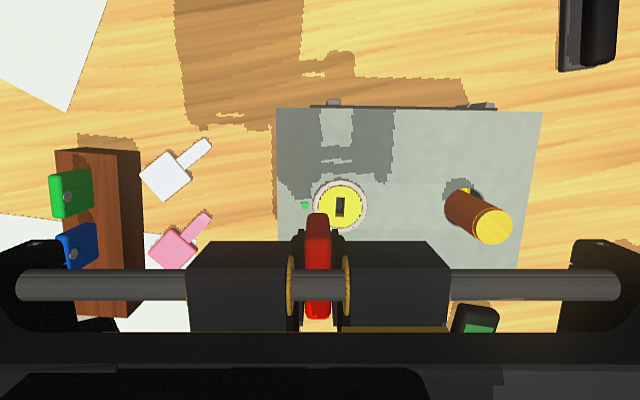

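Run:
```python
from h import *
f=grab_frame("wrist")
x0,y0,k=280,170,6
c=cv2.resize(f["img"][170:260,280:400],None,fx=k,fy=k,interpolation=cv2.INTER_CUBIC)
def pl(P,col): cv2.polylines(c,[np.array([(proj(f,q)-[x0,y0]+.5)*k for q in P]).astype(int)],True,col,1)
ci=lambda C,r:[(C[0]+r*np.cos(a),C[1]+r*np.sin(a),C[2]) for a in np.linspace(0,6.28,40)]
L=np.array([519.1,-98.1,119]); pl(ci(L,17),(255,0,255))
w=-0.175;X=np.array([np.cos(w),np.sin(w),0]);Y=np.array([-X[1],X[0],0])
pl([L+a*8*X+b*3.4*Y for a,b in((1,1),(1,-1),(-1,-1),(-1,1))],(255,0,0))
o=get_obs();R=np.array(o["tool_rot"]);g=np.array(o["tool_pos"])+171*R[:,2]
H=g+R[:,2]*5.4+R@np.array([0.5,0.4,0])
for d,hx,hy in ((-22,20,6),(22,20,6),(54,7,2.5),(62,5.5,1.2)):
    pl([H+R@np.array([a*hx,b*hy,d]) for a,b in((1,1),(1,-1),(-1,-1),(-1,1))],(0,255,0))
cv2.imwrite("pics/s.png",c); print("tip",H+R[:,2]*62)
delta((519.1,-98.1,215),-0.175+np.pi/2)
```

```text
tip [ 518.70631163 -115.69102881  156.22254701]
grasp pt [ 518.9 -116.3  223.6] tilt [0.004 0.002]
clock 20.80 tcp [ 518.2 -116.8  394.6] jawang 1.412 F [-0.  -0.7 -1.3] w 11.2
delta mm [ 2.7 18.   8.7]  units [0.11 0.72 0.35]
world yaw err -0.016 -> tool turn units 0.13 (tool z down: sign -)
```

View pics/s.png

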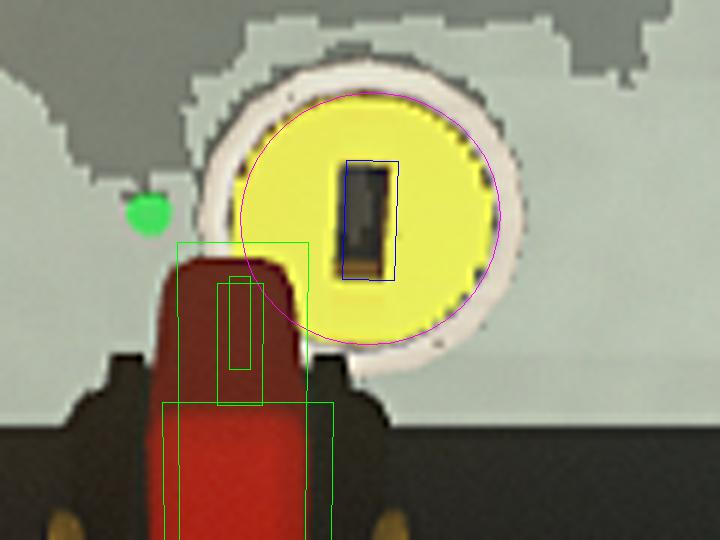

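```bash
python3 -m pendant '[[1,[0.05,0.35,0.1],0.13],[1,[0.04,0.3,0.2],0],[1,[0,0.06,0.2],0],[1,[0,0,0],0],[1,[0,0,0],0]]'
cat > key.py <<'E'
from h import *
f=grab_frame("wrist")
x0,y0,k=270,170,6
c=cv2.resize(f["img"][170:260,270:390],None,fx=k,fy=k,interpolation=cv2.INTER_CUBIC)
def pl(P,col): cv2.polylines(c,[np.array([(proj(f,q)-[x0,y0]+.5)*k for q in P]).astype(int)],True,col,1)
ci=lambda C,r:[(C[0]+r*np.cos(a),C[1]+r*np.sin(a),C[2]) for a in np.linspace(0,6.28,40)]
L=np.array([519.1,-98.1,119]); pl(ci(L,17),(255,0,255))
w=-0.175;X=np.array([np.cos(w),np.sin(w),0]);Y=np.array([-X[1],X[0],0])
pl([L+a*8*X+b*3.4*Y for a,b in((1,1),(1,-1),(-1,-1),(-1,1))],(255,0,0))
o=get_obs();R=np.array(o["tool_rot"]);g=np.array(o["tool_pos"])+171*R[:,2]
H=g+R[:,2]*5.4+R@np.array([0.5,0.4,0]); t=H+R[:,2]*62
for d,hx,hy in ((-22,20,6),(22,20,6),(54,7,2.5),(62,5.5,1.2)):
    pl([H+R@np.array([a*hx,b*hy,d]) for a,b in((1,1),(1,-1),(-1,-1),(-1,1))],(0,255,0))
cv2.imwrite("pics/s.png",c); print("tip",np.round(t,1),"head",np.round(H,1),"head-above-keyway %.1f"%(H[2]-119))
print("tool corr for head/tip->slot (mm, y incl +0.3)",np.round(R.T@(L-H),1)[:2]+[0,.3],np.round(R.T@(L-t),1)[:2]+[0,.3])
print("torque",np.round(o["ft_torque"],2))
delta((519.1,-98.1,215),-0.175+np.pi/2)
E
python3 key.py
```

```text
clock: 21.22
tool_pos: [519.8, -100.2, 381.0]
tool_rot: [[-0.984, 0.176, 0.004], [0.176, 0.984, 0.001], [-0.003, 0.002, -1.0]]
contact_force: [-0.5, 0.6, -0.9]
gripper_width: 12.0
tip [520.1 -99.5 142.5] head [519.9 -99.6 204.5] head-above-keyway 85.5
tool corr for head/tip->slot (mm, y incl +0.3) [1.3 1.4] [1.3 1.4]
torque [0.   0.03 0.04]
grasp pt [ 520.3 -100.   209.9] tilt [0.003 0.001]
clock 21.27 tcp [ 519.7 -100.3  380.9] jawang 1.393 F [ 0.5 -0.4 -0.9] w 11.5
delta mm [ 1.5  1.7 -5.1]  units [ 0.06  0.07 -0.21]
world yaw err 0.003 -> tool turn units -0.02 (tool z down: sign -)
```

View pics/s.png

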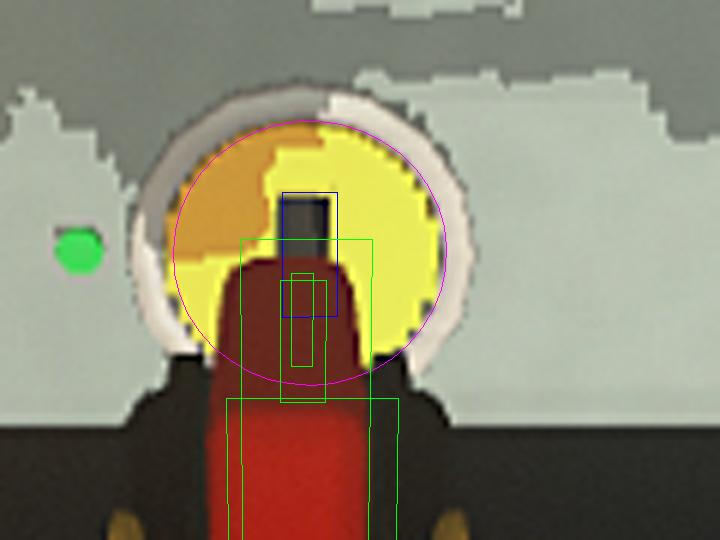

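```bash
python3 -m pendant '[[1,[0.05,0.07,0.15],0],[1,[0,0,0.2],0],[1,[0,0,0.2],0],[1,[0,0,0],0],[1,[0,0,0],0]]'; python3 key.py
```

```text
clock: 21.68
tool_pos: [518.8, -99.0, 365.6]
tool_rot: [[-0.984, 0.177, 0.003], [0.177, 0.984, 0.001], [-0.003, 0.002, -1.0]]
contact_force: [0.4, 0.7, -0.3]
gripper_width: 11.8
tip [519.  -98.2 127. ] head [518.8 -98.3 189. ] head-above-keyway 70.0
tool corr for head/tip->slot (mm, y incl +0.3) [-0.1  0.4] [-0.1  0.4]
torque [-0.06  0.04 -0.06]
grasp pt [519.2 -98.8 194.4] tilt [0.003 0.001]
clock 21.73 tcp [518.7 -99.  365.4] jawang 1.392 F [-0.7 -0.3 -0.2] w 12.0
delta mm [  0.2   0.7 -20.6]  units [ 0.01  0.03 -0.82]
world yaw err 0.003 -> tool turn units -0.03 (tool z down: sign -)
```

View pics/s.png

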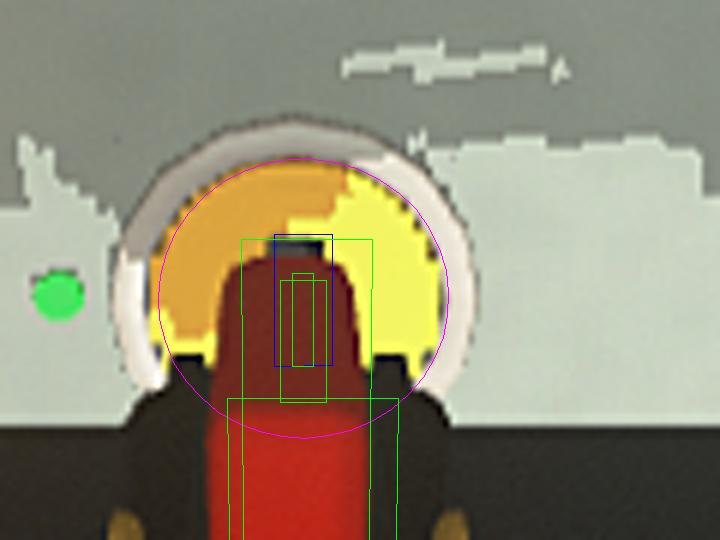

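```bash
python3 -m pendant '[[1,[0,0.03,0.15],0],[1,[0,0,0.2],0],[1,[0,0,0.15],0],[1,[0,0,0],0]]'; python3 key.py
```

```text
clock: 22.07
tool_pos: [519.0, -98.3, 352.2]
tool_rot: [[-0.984, 0.177, 0.004], [0.177, 0.984, 0.001], [-0.004, 0.002, -1.0]]
contact_force: [0.5, 0.2, -0.0]
gripper_width: 12.0
tip [519.6 -97.6 114.2] head [519.4 -97.6 176.2] head-above-keyway 57.2
tool corr for head/tip->slot (mm, y incl +0.3) [ 0.4 -0.3] [ 0.4 -0.3]
torque [ 0.04 -0.02  0.  ]
grasp pt [519.8 -98.1 181.6] tilt [0.004 0.001]
clock 22.12 tcp [519.1 -98.3 352.6] jawang 1.392 F [0.4 0.2 0. ] w 11.7
delta mm [  0.6  -0.  -33.5]  units [ 0.02 -0.   -1.34]
world yaw err 0.003 -> tool turn units -0.03 (tool z down: sign -)
```

View pics/s.png

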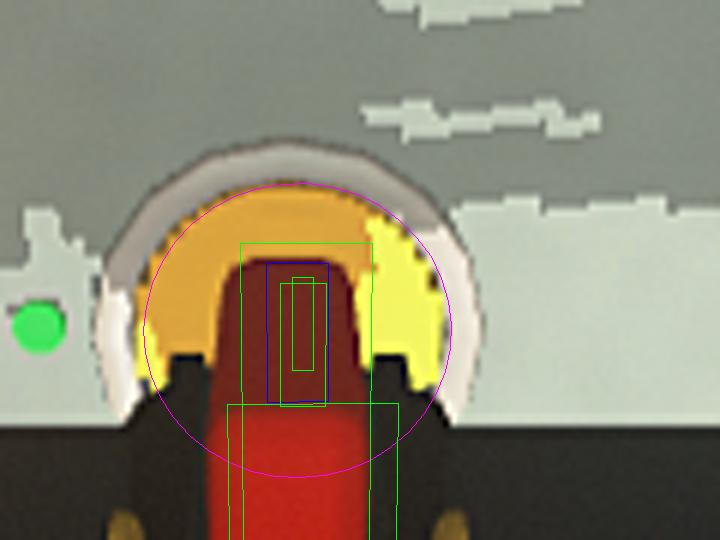

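```bash
python3 -m pendant '[[1,[0,0,0.15],0],[1,[0,0,0.15],0],[1,[0,0,0.1],0],[1,[0,0,0],0]]'; python3 key.py
```

```text
clock: 22.45
tool_pos: [519.2, -98.4, 341.9]
tool_rot: [[-0.984, 0.177, 0.005], [0.177, 0.984, -0.0], [-0.005, 0.001, -1.0]]
contact_force: [-0.7, -1.9, -0.9]
gripper_width: 11.8
tip [519.9 -97.9 103.7] head [519.6 -97.9 165.7] head-above-keyway 46.7
tool corr for head/tip->slot (mm, y incl +0.3) [0.7 0. ] [0.7 0. ]
torque [-0.12  0.06 -0.01]
grasp pt [520.  -98.4 171.1] tilt [ 0.005 -0.   ]
clock 22.50 tcp [519.2 -98.4 342.1] jawang 1.393 F [-1.3 -0.  -1.4] w 11.7
delta mm [  0.8   0.2 -43.9]  units [ 0.03  0.01 -1.76]
world yaw err 0.003 -> tool turn units -0.03 (tool z down: sign -)
```

```bash
python3 -m pendant '[[1,[0.02,0,0.12],0.3],[1,[0,0,0.12],-0.3],[1,[0,0,0.12],-0.3],[1,[0,0,0.12],0.3]]'; python3 key.py
```

```text
clock: 22.83
tool_pos: [519.2, -98.7, 332.5]
tool_rot: [[-0.984, 0.176, 0.006], [0.176, 0.984, -0.001], [-0.006, -0.0, -1.0]]
contact_force: [-1.6, -0.2, 2.7]
gripper_width: 11.6
tip [520.1 -98.5  93.5] head [519.7 -98.4 155.5] head-above-keyway 36.5
tool corr for head/tip->slot (mm, y incl +0.3) [0.9 0.5] [0.9 0.5]
torque [-0.13  0.04 -0.  ]
grasp pt [520.1 -98.9 160.9] tilt [ 0.006 -0.001]
clock 22.88 tcp [519.1 -98.7 331.9] jawang 1.391 F [-0.7  0.3 -1.5] w 11.7
delta mm [  0.8   0.6 -54.1]  units [ 0.03  0.02 -2.17]
world yaw err 0.005 -> tool turn units -0.04 (tool z down: sign -)
```

```bash
python3 -m pendant '[[1,[0.02,0,0.12],0.3],[1,[0,0,0.12],-0.3],[1,[0,0,0.12],-0.3],[1,[0,0,0.12],0.3]]'; python3 key.py
```

```text
clock: 23.22
tool_pos: [519.1, -98.6, 323.6]
tool_rot: [[-0.984, 0.177, 0.006], [0.177, 0.984, -0.0], [-0.006, 0.001, -1.0]]
contact_force: [-2.1, 1.0, 3.1]
gripper_width: 12.0
tip [520.1 -98.1  84.6] head [519.8 -98.1 146.6] head-above-keyway 27.6
tool corr for head/tip->slot (mm, y incl +0.3) [0.8 0.1] [0.8 0.1]
torque [0.12 0.14 0.02]
grasp pt [520.1 -98.6 152. ] tilt [ 0.006 -0.   ]
clock 23.27 tcp [519.1 -98.5 323. ] jawang 1.390 F [ 0.4  0.2 -0.3] w 11.9
delta mm [  0.7   0.3 -63. ]  units [ 0.03  0.01 -2.52]
world yaw err 0.006 -> tool turn units -0.05 (tool z down: sign -)
```

View pics/s.png

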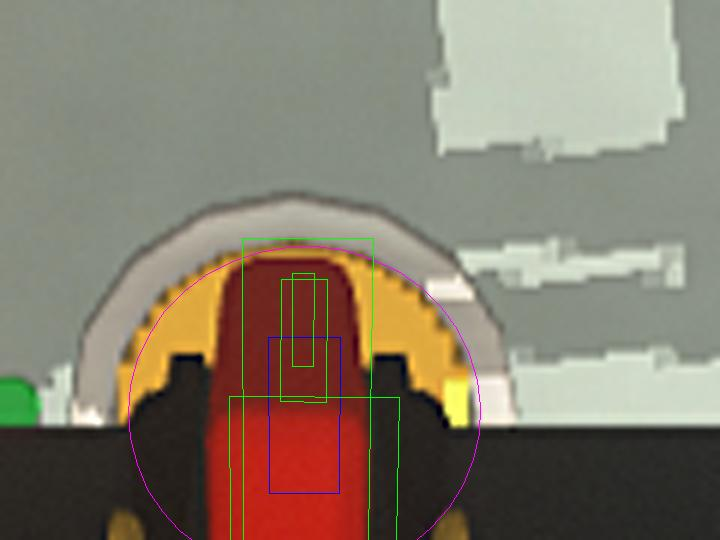

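```bash
python3 -m pendant '[[1,[0.02,0,0.12],0.3],[1,[0,0,0.12],-0.3],[1,[0,0,0.1],-0.3],[1,[0,0,0.1],0.3]]'; python3 key.py
```

```text
clock: 23.6
tool_pos: [519.3, -98.5, 317.2]
tool_rot: [[-0.984, 0.175, 0.006], [0.175, 0.985, -0.0], [-0.006, 0.001, -1.0]]
contact_force: [-9.2, 2.7, 18.8]
gripper_width: 12.0
tip [520.3 -98.   78.8] head [519.9 -98.  140.8] head-above-keyway 21.8
tool corr for head/tip->slot (mm, y incl +0.3) [0.9 0. ] [0.9 0. ]
torque [ 0.27  1.42 -0.  ]
grasp pt [520.3 -98.5 146.2] tilt [0.006 0.   ]
clock 23.65 tcp [519.2 -98.5 317.2] jawang 1.391 F [-6.6  1.1 11.6] w 11.7
delta mm [  0.8   0.2 -68.8]  units [ 0.03  0.01 -2.75]
world yaw err 0.004 -> tool turn units -0.04 (tool z down: sign -)
```

View pics/s.png

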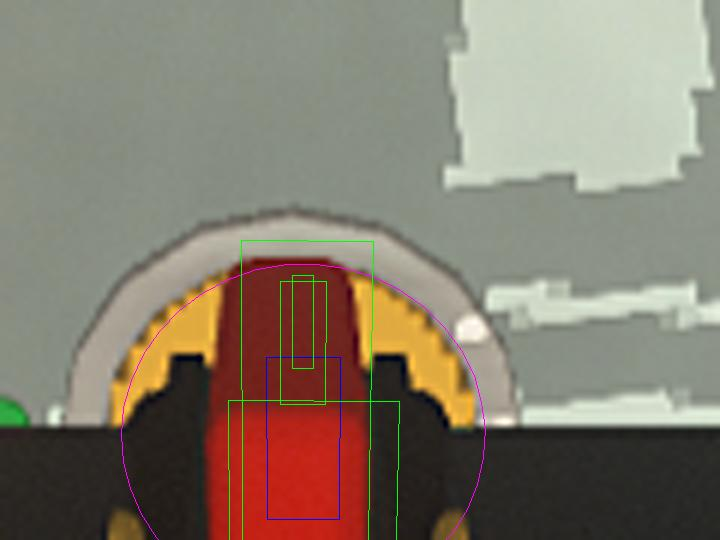

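```bash
python3 -m pendant '[[1,[0.03,0,0.02],0],[1,[0,0,0],0],[1,[0,0,0],0]]'
python3 - <<'E'
from h import *
o=get_obs();print(np.round(o["joints"],2),o["contact_force"],o["tool_pos"])
E
```

```text
clock: 23.9
tool_pos: [518.6, -98.3, 317.9]
tool_rot: [[-0.984, 0.177, 0.007], [0.177, 0.984, -0.0], [-0.007, 0.001, -1.0]]
contact_force: [-1.0, -0.1, 0.8]
gripper_width: 11.6
[-0.29 -0.08  2.01  0.    1.21 -1.68] [-1.02208206 -0.09722451  0.81710686] [518.58044703 -98.31215487 317.92932   ]
```

```bash
python3 -m pendant '[[1,[0,0,0.04],0.3],[1,[0,0,0.02],0.5],[1,[0,0,0.02],0.6],[1,[0,0,0.02],0.6],[1,[0,0,0.02],0.6],[1,[0,0,0.02],0.6]]'; python3 key.py
```

```text
clock: 24.4
tool_pos: [519.0, -98.1, 317.3]
tool_rot: [[-0.839, 0.543, 0.006], [0.543, 0.839, 0.0], [-0.005, 0.004, -1.0]]
contact_force: [-2.3, 1.2, 3.8]
gripper_width: 11.4
tip [520.3 -97.4  78.9] head [519.9 -97.5 140.9] head-above-keyway 21.9
tool corr for head/tip->slot (mm, y incl +0.3) [ 0.5 -0.8] [ 0.5 -0.8]
torque [-0.    0.55  0.03]
grasp pt [520.1 -98.1 146.3] tilt [0.006 0.   ]
clock 24.45 tcp [519.  -98.2 317.3] jawang 0.994 F [-2.7 -0.6  4.6] w 12.0
delta mm [  0.5  -0.3 -68.7]  units [ 0.02 -0.01 -2.75]
world yaw err 0.402 -> tool turn units -3.35 (tool z down: sign -)
```

```bash
python3 -m pendant '[[1,[0,0,0.02],0.7],[1,[0,0,0.02],0.8],[1,[0,0,0.02],0.8],[1,[0,0,0.02],0.8],[1,[0,0,0.02],0.8],[1,[0,0,0.02],0.8],[1,[0,0,0.02],0.8],[1,[0,0,0.02],0.8]]'; python3 key.py
```

```text
clock: 25.12
tool_pos: [519.5, -98.0, 317.3]
tool_rot: [[-0.22, 0.976, 0.004], [0.976, 0.22, -0.001], [-0.002, 0.004, -1.0]]
contact_force: [-2.7, -0.3, 5.0]
gripper_width: 11.8
tip [520.8 -97.6  78.9] head [520.5 -97.5 140.9] head-above-keyway 21.9
tool corr for head/tip->slot (mm, y incl +0.3) [-0.2 -1.3] [-0.2 -1.3]
torque [-0.03  0.64  0.06]
grasp pt [520.2 -98.1 146.3] tilt [ 0.004 -0.001]
clock 25.17 tcp [519.5 -98.  317.3] jawang 0.218 F [-4.2  0.7  5.1] w 11.8
delta mm [  0.1  -0.8 -68.7]  units [ 0.01 -0.03 -2.75]
world yaw err 1.178 -> tool turn units -9.81 (tool z down: sign -)
```

```bash
python3 -m pendant '[[1,[0,-0.02,0.02],0.8],[1,[0,0,0.02],0.8],[1,[0,0,0.02],0.8],[1,[0,0,0.02],0.8],[1,[0,0,0.02],0.2]]'; python3 key.py
python3 - <<'E'
from h import *
f=grab_frame("wrist");save(f,"t_wrist")
f=grab_frame("side");save(f,"t_side")
E
```

```text
clock: 25.58
tool_pos: [519.4, -98.0, 317.3]
tool_rot: [[0.188, 0.982, 0.004], [0.982, -0.188, -0.001], [-0.0, 0.004, -1.0]]
contact_force: [-3.1, 0.2, 4.9]
gripper_width: 12.0
tip [520.9 -97.8  78.9] head [520.7 -97.7 140.9] head-above-keyway 21.9
tool corr for head/tip->slot (mm, y incl +0.3) [-0.7 -1.3] [-0.7 -1.3]
torque [-0.08  0.79  0.08]
grasp pt [520.2 -98.1 146.3] tilt [ 0.004 -0.001]
clock 25.63 tcp [519.4 -98.  317.3] jawang -0.188 F [-2.4  0.3  6.3] w 12.0
delta mm [ -0.2  -0.8 -68.7]  units [-0.01 -0.03 -2.75]
world yaw err -1.558 -> tool turn units 12.98 (tool z down: sign -)
```

View pics/t_wrist.png

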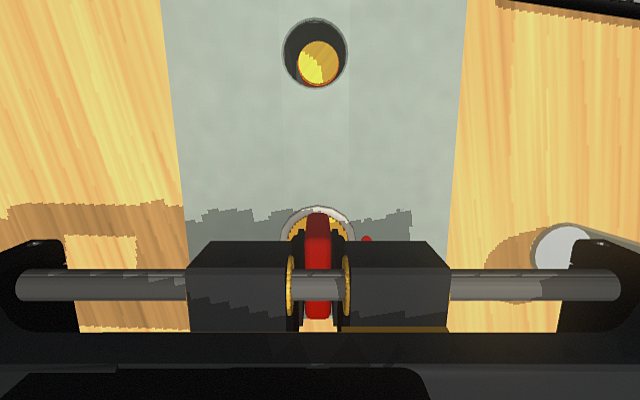

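View pics/t_side.png

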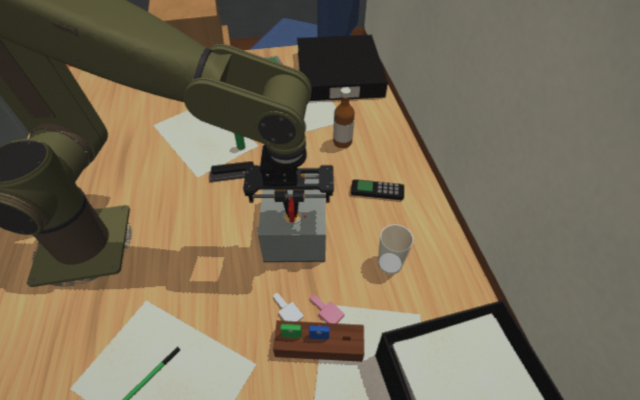

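```bash
python3 -m pendant '[[1,[0,0,0.02],0.4],[1,[0,0,0.03],0],[1,[0,0,0.03],0]]'; python3 key.py
python3 - <<'E'
from h import *
f=grab_frame("wrist")
x0,y0,k=270,5,6
c=cv2.resize(f["img"][5:95,260:380],None,fx=k,fy=k); 
for z in (115,76):
    r=16 if z==115 else 13
    P=[(537+r*np.cos(a),.8+r*np.sin(a),z) for a in np.linspace(0,6.28,40)]
    cv2.polylines(c,[np.array([(proj(f,q)-[260,5]+.5)*k for q in P]).astype(int)],True,(255,0,255),1)
cv2.imwrite("pics/u.png",c)
E
```

```text
clock: 25.98
tool_pos: [519.6, -98.0, 317.3]
tool_rot: [[0.22, 0.976, 0.004], [0.976, -0.22, -0.001], [-0.0, 0.004, -1.0]]
contact_force: [-3.5, -0.0, 7.1]
gripper_width: 11.7
tip [520.9 -97.8  78.9] head [520.7 -97.8 140.9] head-above-keyway 21.9
tool corr for head/tip->slot (mm, y incl +0.3) [-0.7 -1.3] [-0.7 -1.3]
torque [-0.04  0.98  0.03]
grasp pt [520.2 -98.2 146.3] tilt [ 0.003 -0.001]
clock 26.03 tcp [519.6 -98.  317.3] jawang -0.222 F [-3.1  0.9  6.3] w 11.4
delta mm [ -0.2  -0.8 -68.7]  units [-0.01 -0.03 -2.75]
world yaw err -1.524 -> tool turn units 12.70 (tool z down: sign -)
```

View pics/u.png

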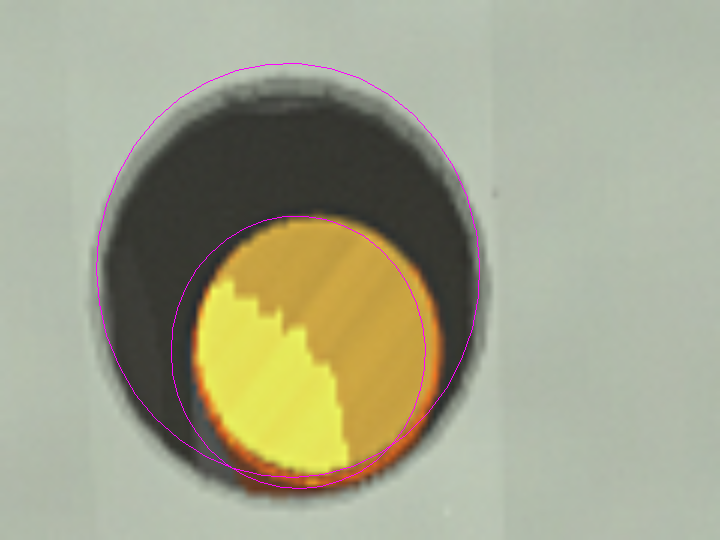

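The roll top matches a height of about 76 mm, so the roll is on the tube's floor. The key is home, turned and held, so I'm handing in.

```bash
python3 -c "
from rig import *
print(hand_in()); o=get_obs(); print(o['clock'],o['contact_force'],o['gripper_width'])"
```

```text
the job is handed in; nothing more can be done
None
the job is handed in; nothing more can be done
```

The job is handed in. The orange roll was stood in the tube and let go. I then took the red key from the stand, rocked it past both pins until it was home, and turned it clockwise. I handed in still holding the key turned. No verdict was reported.

Last checks before handing in, at about 26 s of the 61 s allowed:
- **Key home:** the head's centre was 21.9 mm above the keyway (limit 25.5) and within about 2 mm of its axis. The arm was pushing down with about 6–7 N.
- **Lock turned:** the hand had turned about 1.61 rad. Allowing for the 0.15 rad of play, the plug should be at 1.46 rad or more (over 1.3 needed). I could not read the plug's angle directly.
- **Grip:** the fingers were shut on the 12 mm head with the grip set to 45 N.
- **Roll dropped:** in the wrist picture its top sits at about 76 mm, which matches the roll standing on the tube's floor.
- **Other things:** in the last side picture the blue and green keys, the phone, cup and bottle look undisturbed. The green roll and stapler were partly behind the arm there, but earlier views showed them in place.

**Disagreements:** the wrist camera differed from the arm's own position by about 1–2 mm sideways, so I lined up the key against the slot in the picture. The turning torque was noisy, reading 0.08 N m and then 0.03 N m, against about 0.075 expected from the spring.

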